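Set out the candle display in stock order

TASK

Move the four candles out of the coloured cups in the stock tray and stand them in the brass cups of the display stand, one in each, in the same order from left to right as they stand in the tray. Each must stand upright on the floor of its cup, and none may be laid down or toppled on the way.

Things in the scene. Friction and masses are not known exactly. Their poses are not given: they have to be found in the camera images.
- candle_coral_mid (a point): the coral pink rod candle standing at the start in the coral pink tin cup: 36 mm in diameter, loose, 0.19 kg; wax 216 mm high with a thin soft wick to 229 mm. This point lies on the candle's axis, 114 mm above its flat foot (102 mm below the top of the wax); z runs up the candle.
- candle_green_mid (a point): the olive green rod candle standing at the start in the olive green tin cup: 36 mm in diameter, loose, 0.19 kg; wax 216 mm high with a thin soft wick to 229 mm. This point lies on the candle's axis, 114 mm above its flat foot (102 mm below the top of the wax); z runs up the candle.
- candle_brown_mid (a point): the dark brown rod candle standing at the start in the dark brown tin cup: 36 mm in diameter, loose, 0.19 kg; wax 216 mm high with a thin soft wick to 229 mm. This point lies on the candle's axis, 114 mm above its flat foot (102 mm below the top of the wax); z runs up the candle.
- candle_cream_mid (a point): the cream rod candle standing at the start in the cream tin cup: 36 mm in diameter, loose, 0.19 kg; wax 216 mm high with a thin soft wick to 229 mm. This point lies on the candle's axis, 114 mm above its flat foot (102 mm below the top of the wax); z runs up the candle.
- cup_coral: the coral pink lacquered tin cup in the stock tray, fixed, stays where it is; 65 mm across the mouth, 44 mm high, narrowing downwards (inner diameter 59 mm at the mouth, about 44 mm at the floor, floor 5 mm thick). Origin: centre of its underside, 6 mm above the table; the foot of the coral pink candle stands 5 mm above the origin.
- cup_green: the olive green lacquered tin cup in the stock tray, fixed, stays where it is; 65 mm across the mouth, 44 mm high, narrowing downwards (inner diameter 59 mm at the mouth, about 44 mm at the floor, floor 5 mm thick). Origin: centre of its underside, 6 mm above the table; the foot of the olive green candle stands 5 mm above the origin.
- cup_brown: the dark brown lacquered tin cup in the stock tray, fixed, stays where it is; 65 mm across the mouth, 44 mm high, narrowing downwards (inner diameter 59 mm at the mouth, about 44 mm at the floor, floor 5 mm thick). Origin: centre of its underside, 6 mm above the table; the foot of the dark brown candle stands 5 mm above the origin.
- cup_cream: the cream lacquered tin cup in the stock tray, fixed, stays where it is; 65 mm across the mouth, 44 mm high, narrowing downwards (inner diameter 59 mm at the mouth, about 44 mm at the floor, floor 5 mm thick). Origin: centre of its underside, 6 mm above the table; the foot of the cream candle stands 5 mm above the origin.
- stock_tray: shallow pale plywood tray, 92 x 338 mm, rim 22 mm high, a bow handle 45 mm high at each end, fixed; the coloured tin cups stand in it in a row along its y axis, at y = +120, +40, -40, -120 mm, x = 0. Origin: centre of the underside, on the table. Its y axis points to the robot's left, within 12 degrees.
- display_stand: dark wooden board, 88 x 338 mm, fixed, with four empty flared brass cups in a row along its y axis, at y = +120, +40, -40, -120 mm, x = 0. Cup: rim 72 mm above the table, inner diameter 59 mm at the mouth, 44 mm at its flat floor 33 mm above the table. Origin: centre of the underside, on the table. Its y axis points to the robot's left, within 12 degrees.
Mind the look-alikes: they are no part of the job. Leave any purple or turquoise look-alike of the part that bears candle_green_mid alone.

How it is judged:
By the outcome, as a careful person would: the job done as asked, in the order asked, and still so for the second after the job is handed in, with the robot touching nothing.
It also fails if it takes over 128 s, if anything falls off the work surface, if the arm or the gripper's body presses on something with over 40 N, if the wrist force passes 120 N, or if a joint passes its speed limit or range.

ROBOT

A 7-joint arm with a two-finger parallel gripper is mounted at the origin on a cart in front of the work surface, level with it; the furniture and walls round the work are solid. World frame = base frame: x ahead of the robot, y to its left, z up, the work surface at z = 0. Lengths are in mm, angles in rad, forces in N, time in s.
With the tool pointing down it reaches from about 400 to 900 mm from the base axis. Payload 5.5 kg.
Tool frame: the origin (TCP) lies between the finger pads; the fingertips stand 25 mm ahead of it and the grasp point (between the pads) lies 6 mm ahead of it (tip_reach is the distance from the TCP to the fingertips, in mm); z points along the fingers, x is the direction in which the jaws open and shut, and the axes are right-handed (so a half turn about z gives the same grasp; the last joint's range is limited). The gripper opens to 85 mm and grips with 20 to 120 N. Pads are 22 mm wide; open, the fingers measure 114 mm over their backs; the gripper's body (76 mm by 85 mm) begins 54 mm behind the grasp point. The pads swing forward as they close: fully open they stand 13 mm farther back than shut.
Start: joints at [-0.922, 0.501, -0.427, 1.55, 0.221, 1.138, -0.21], TCP at [244.559, 602.238, 256.31] pointing down, gripper open.
Joint ranges: [-2.88, 2.88], [-0.31, 2.03], [-1.54, 1.56], [0.2, 2.42], [-1.41, 4.55], [0.19, 2.02], [-2.57, 2.57]. Speed limits (rad/s): [2.57, 2.57, 3.14, 3.14, 3.14, 3.14, 3.14].

INTERFACE

Orientations are given as a unit quaternion [w, x, y, z].
In Python, from plant import * gives the robot as it stands.
- The arm moves only by the tool jog_arm, never from a script. Its argument "increments" is a list of rows, each an object of numbers: "x", "y", "z": the shift along the tool's x, y, z in m; "wx", "wy", "wz": the turn, a rotation vector about the tool's x, y, z in rad; "claw": the gripper's target within -1 to 1 (fully open at 1, half-way at 0, shut at -1). A call has 1 to 12 rows; each row shifts and turns the pose as measured when the row begins, along the tool's axes as they then stand; what a row does not reach is not made up. A row lasts 1/12 s, in which the tool goes at most 41.7 mm and 7.16 degrees, less where a joint would pass 70% of its speed; a pose out of reach is approached as far as the arm can. A call with a gripper value outside its range is refused whole. The fingers move at their own pace and stop on an object; "squeeze" is the grip in N (left out, the last holds). Time passes only in rows, so rows that do not move let the fingers close. It gives the time, the measured TCP pose, the force and the opening at its end, in the units of the state.
- sense(): the state, without advancing time (a new reading comes with each control period).
- grab_frame(name): name is "side" or "top"; returns a dict with "frame" (480x640x3 uint8, blue, green, red), "fx", "fy", "cx", "cy" (pixels), "origin" and "rotation" of the camera in the world. Camera axes: x right, y up, looking along -z (the intrinsics and any distortion apply to the point x, -y, -z); pixel columns grow to the right and rows downward; lengths in mm; the calibration is good to about 2 mm. A picture is of the moment at which its call begins. There is no depth.
- finish_job(): hands the job in, once; it reports no verdict.
Trained networks look in the newest picture that a camera, given by its name, has taken for a name from the list of things; names that differ only in an ending like _2 or _b are one class to them, and where a whole thing is asked for, a point or a joint stands for the part that bears it (a point fixed in the world has none). Each returns a list of dicts, best first, with "score" (0 to 1); they miss things now and then, are a little off and sometimes report something else, mostly with a low value. They report only what shows in the picture. A call takes as long as a camera call. They do not tell look-alikes from the thing itself.
- look_for(camera, thing): "point" ([column, row] as shares, 0 to 1, of the picture: columns of its width, rows of its height, amid what is visible of it).
- spot_point(camera, thing): "point" ([column, row] as shares, 0 to 1, of the picture: columns of its width, rows of its height: a listed point, or the origin of a listed thing).
The state is a dict: "time_s": time; "joint_positions": joint angles; "joint_velocities": joint speeds; "effort": joint torques, N m; "position": TCP position; "orientation": TCP orientation; "force": force on the tool from outside, world axes, zero at the start; "moment": the same for the moment, N m; "opening": opening from 0.0 (shut) to 1.0 (fully open).
Only numpy, scipy, OpenCV 4.12 (cv2) and the standard library are available. Lean on these libraries where they do the work, as an engineer would, in place of code of your own. Each camera call takes 0.05 s, during which the arm holds its last target.

## Working session

There is one attempt and no reset: what is moved stays moved. The work goes in short steps, Python scripts to look and compute and a tool call to move; the robot and the scene stay as the last step left them, time stands still between calls to the robot, and variables do not carry over. Pictures are saved under pics/ and viewed, and the job is handed in when it is done.

Besides the shell and the picture viewer there is one more tool, called after "Emit:" as name(argument=value, ...) on one line, values as JSON. jog_arm: Moves the arm, as the interface text tells. Its arguments: {"type":"object","properties":{"increments":{"type":"array","items":{"type":"object","properties":{"x":{"type":"number"},"y":{"type":"number"},"z":{"type":"number"},"wx":{"type":"number"},"wy":{"type":"number"},"wz":{"type":"number"},"claw":{"type":"number"}}}},"squeeze":{"type":"number"}},"required":["increments"]}

```bash
mkdir -p pics; cat > h.py <<'E'
from plant import *
import numpy as np, cv2
def save(n,f):
    g=grab_frame(n); cv2.imwrite('pics/'+f,g['frame']); return g
E
python3 - <<'E'
from h import *
print(sense())
for n in('side','top'):
    g=save(n,n+'0.png'); print({k:v for k,v in g.items() if k!='frame'})
    for t in ['candle_coral_mid','candle_green_mid','candle_brown_mid','candle_cream_mid','stock_tray','display_stand','cup_coral','cup_green','cup_brown','cup_cream']:
        print(n,t,[(round(d['score'],2),np.round(np.array(d['point'])*[640,480],1)) for d in spot_point(n,t)])
E
```

```text
{'time_s': 0.0, 'joint_positions': array([-0.92179293,  0.50183258, -0.42676902,  1.55143551,  0.22080455,
        1.13828715, -0.21031231]), 'joint_velocities': array([-1.15290330e-03, -7.92834822e-04, -3.46645228e-05, -1.11123636e-03,
        8.09928357e-04,  6.19655893e-04,  9.71320331e-04]), 'effort': array([ 8.81756241e-04, -5.69512439e+01, -5.81612527e+00, -2.80944264e+01,
        1.03883108e-02,  1.17749115e-02,  1.94396222e-05]), 'position': array([244.41588744, 601.61448492, 255.27293782]), 'orientation': array([ 5.11043318e-04,  8.29542601e-01,  5.58442622e-01, -8.05789807e-04]), 'force': array([-0.65494869, -0.55917614, -0.14350522]), 'moment': array([-0.00718097, -0.06256508,  0.01183853]), 'opening': 0.996504448001707}
{'fx': 520.7566340412989, 'fy': 520.7566340412989, 'cx': 325.26420035581714, 'cy': 243.24292460614586, 'origin': array([-189.48498168, 1048.48873236,  726.01401591]), 'rotation': array([-0.25564066, -0.16294282,  0.49308668,  0.81545265])}
side candle_coral_mid [(0.7, array([289.7, 269.5])), (0.59, array([301.2, 314.5]))]
side candle_green_mid [(0.74, arra
[... 603 characters left out ...]
4229894, 'origin': array([ 397.95655479,   24.79174952, 1345.92417905]), 'rotation': array([ 0.70921461,  0.04083694, -0.02412599, -0.70339528])}
top candle_coral_mid [(0.81, array([236.2, 259.9]))]
top candle_green_mid [(0.89, array([202.9, 256. ])), (0.58, array([189.3, 213.3])), (0.57, array([172.9, 263.8]))]
top candle_brown_mid [(0.47, array([294.5, 267.7]))]
top candle_cream_mid [(0.79, array([269.3, 261.8]))]
top stock_tray [(0.55, array([259.1, 262.1]))]
top display_stand [(0.89, array([424.2, 264.9]))]
top cup_coral [(0.64, array([245.5, 260.8]))]
top cup_green [(0.67, array([212.5, 256.7]))]
top cup_brown [(0.44, array([300.2, 269.1]))]
top cup_cream [(0.71, array([269.3, 267.2]))]
```

View pics/side0.png

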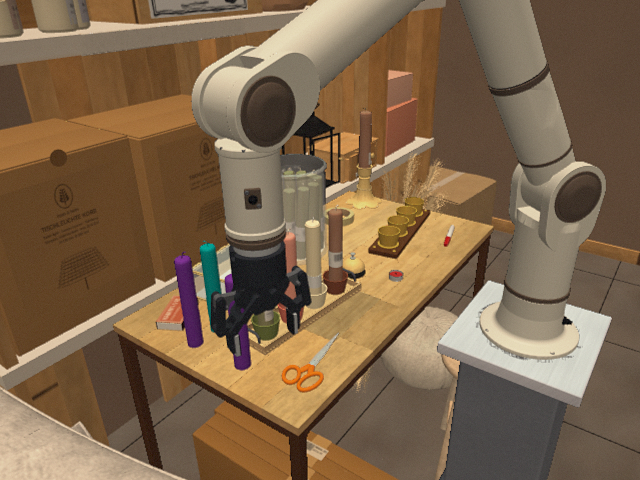

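View pics/top0.png

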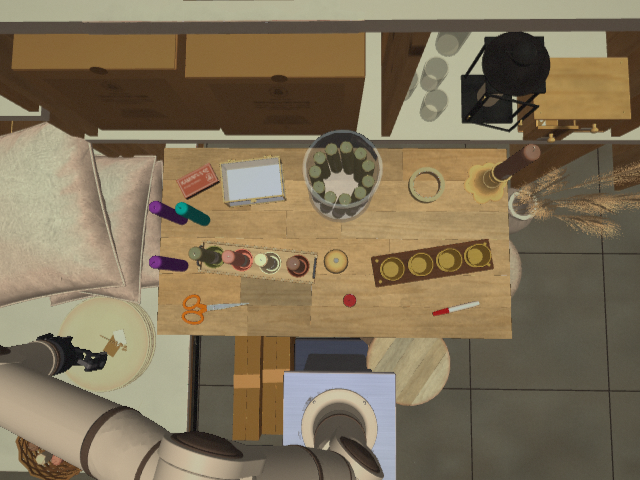

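```bash
cat >> h.py <<'E'
from scipy.spatial.transform import Rotation as Rn
from scipy.optimize import least_squares
def cam(n):
    g=grab_frame(n); q=g['rotation']; g['R']=Rn.from_quat([q[1],q[2],q[3],q[0]]).as_matrix(); return g
def proj(g,P):
    c=(np.atleast_2d(P)-g['origin'])@g['R']; return np.c_[g['cx']+g['fx']*c[:,0]/-c[:,2], g['cy']-g['fy']*c[:,1]/-c[:,2]]
def unproj(g,uv,z):
    uv=np.atleast_2d(uv); d=np.c_[(uv[:,0]-g['cx'])/g['fx'],-(uv[:,1]-g['cy'])/g['fy'],-np.ones(len(uv))]@g['R'].T
    return g['origin']+d*((z-g['origin'][2])/d[:,2])[:,None]
def seg(a,b): return np.linspace(a,b,2)
E
python3 - <<'E'
from h import *
g=cam('top'); f=g['frame']
cv2.imwrite('pics/tz.png',cv2.resize(f[230:295,150:320],None,fx=4.7,fy=4.7,interpolation=cv2.INTER_CUBIC))
cv2.imwrite('pics/dz.png',cv2.resize(f[225:300,365:505],None,fx=5.5,fy=5.5,interpolation=cv2.INTER_CUBIC))
for t,z in [('candle_green_mid',125),('candle_coral_mid',125),('candle_cream_mid',125),('candle_brown_mid',125),('cup_green',6),('cup_coral',6),('cup_cream',6),('cup_brown',6),('stock_tray',0),('display_stand',0)]:
    for d in spot_point('top',t)[:1]: print(t,round(d['score'],2),np.round(unproj(g,np.array(d['point'])*[640,480],z),0))
s=cam('side');cv2.imwrite('pics/sz.png',cv2.resize(s['frame'][180:380,160:460],None,fx=2.6,fy=2.6,interpolation=cv2.INTER_CUBIC))
E
```

```text
candle_green_mid 0.86 [[586. 461. 125.]]
candle_coral_mid 0.91 [[468. 275. 125.]]
candle_cream_mid 0.54 [[458. 190. 125.]]
candle_brown_mid 0.54 [[442. 116. 125.]]
cup_green 0.69 [[472. 364.   6.]]
cup_coral 0.72 [[471. 274.   6.]]
cup_cream 0.51 [[464. 202.   6.]]
cup_brown 0.53 [[461. 115.   6.]]
stock_tray 0.79 [[468. 232.   0.]]
display_stand 0.83 [[ 461. -259.    0.]]
```

View pics/tz.png

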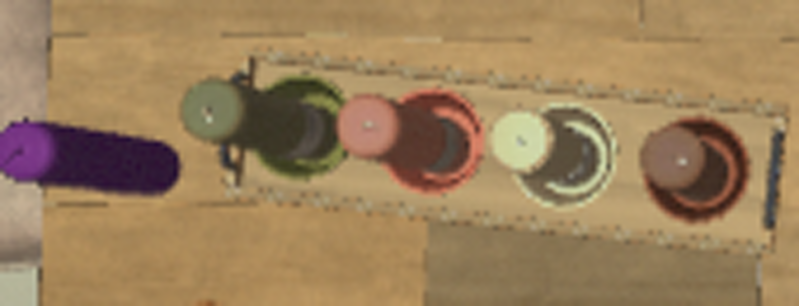

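View pics/dz.png

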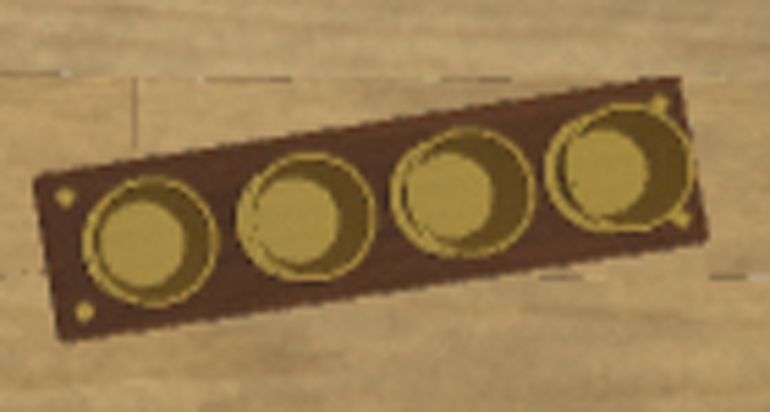

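View pics/sz.png

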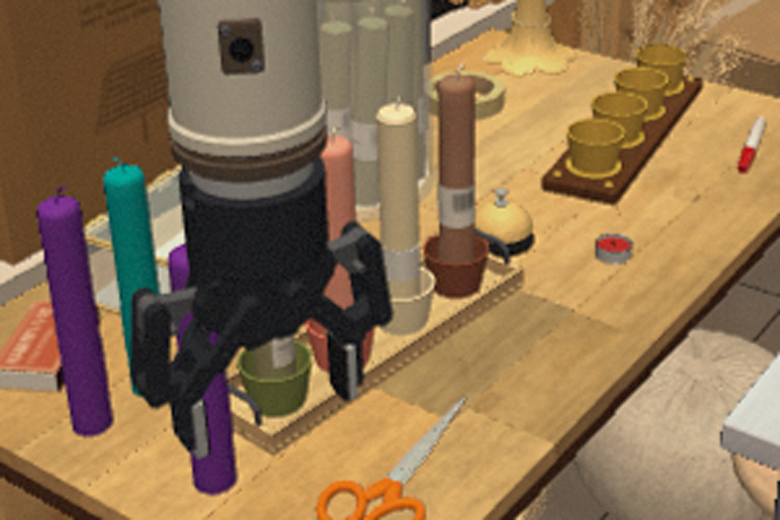

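```bash
python3 - <<'E'
from h import *
g=cam('top')
T=lambda l,o,s:np.array(l)/s+o
def line(P,name):
    k=np.array([120,40,-40,-120.]); A=np.polyfit(k,P[:,:2],1); d=A[0]
    print(name,np.round(P[:,:2],1).tolist(),'c',np.round(A[1],1),'scale',round(np.linalg.norm(d),3),'yaw',round(np.degrees(np.arctan2(-d[0],d[1])),2))
line(unproj(g,T([(151,242),(306,216),(463,192),(620,167)],[365,225],5.5),72),'brass')
line(unproj(g,T([(301,127),(434,141),(567,155),(698,168)],[150,230],4.7),50),'cups')
line(unproj(g,T([(212,110),(368,125),(521,141),(674,160)],[150,230],4.7),227),'tops')
print(unproj(g,T([(28,150)],[150,230],4.7),216+0),'purple top if z=216')
for uv in [(343,175),(335.5,261)]: print(unproj(g,uv,0))
s=sense();q=s['orientation'];print(Rn.from_quat([q[1],q[2],q[3],q[0]]).as_matrix().round(3))
E
```

```text
brass [[443.3, -145.2], [456.9, -222.3], [469.5, -300.3], [482.6, -378.2]] c [ 463.  -261.5] scale 0.985 yaw 9.53
cups [[473.6, 353.6], [465.8, 273.2], [458.0, 193.1], [450.9, 114.5]] c [462.1 233.6] scale 1.001 yaw -5.42
tops [[471.7, 355.4], [464.5, 273.8], [456.9, 194.1], [447.7, 114.7]] c [460.2 234.5] scale 1.007 yaw -5.67
[[450.64816724 455.15373715 216.        ]] purple top if z=216
[[722.65308317 -10.32772015   0.        ]]
[[467.68348495  10.30344612   0.        ]]
[[ 0.376  0.927 -0.   ]
 [ 0.927 -0.376  0.   ]
 [ 0.    -0.    -1.   ]]
```

```bash
cat >> h.py <<'E'
t_=np.linspace(0,2*np.pi,60)
def circ(c,z,d): return np.c_[c[0]+d/2*np.cos(t_),c[1]+d/2*np.sin(t_),np.full(60,z)]
def xf(pose,p): 
    a=np.radians(pose[2]); return np.array([pose[0]+np.cos(a)*p[0]-np.sin(a)*p[1],pose[1]+np.sin(a)*p[0]+np.cos(a)*p[1]])
def overlay(g,box,s,curves,f):
    x0,y0,x1,y1=box; im=cv2.resize(g['frame'][y0:y1,x0:x1],None,fx=s,fy=s,interpolation=cv2.INTER_CUBIC)
    for P,col in curves:
        uv=((proj(g,P)+.5-[x0,y0])*s-.5)
        cv2.polylines(im,[np.round(uv*8).astype(int)],True,col,1,cv2.LINE_AA,3)
    cv2.imwrite('pics/'+f,im)
def rect(pose,a,b,z): return np.array([np.r_[xf(pose,p),z] for p in [(a/2,b/2),(a/2,-b/2),(-a/2,-b/2),(-a/2,b/2)]])
E
cat > ov.py <<'E'
from h import *
import sys
D=eval(sys.argv[1]);T=eval(sys.argv[2]);tag=sys.argv[3]
g=cam('top')
c=[(rect(D,88,338,0),(255,255,0))]
for y in(120,40,-40,-120):
    p=xf(D,(0,y)); c+=[(circ(p,72,59),(0,0,255)),(circ(p,33,44),(0,255,0))]
overlay(g,(365,225,505,300),5.5,c,'d'+tag)
c=[(rect(T,92,338,22),(255,255,0))]
for y in(120,40,-40,-120):
    p=xf(T,(0,y)); c+=[(circ(p,50,65),(255,0,255)),(circ(p,227,36),(255,0,0))]
overlay(g,(150,230,320,295),4.7,c,'t'+tag)
E
python3 ov.py '[463,-261.5,9.5]' '[461,234,-5.5]' 1.png
```

```text
(no output)
```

View pics/d1.png

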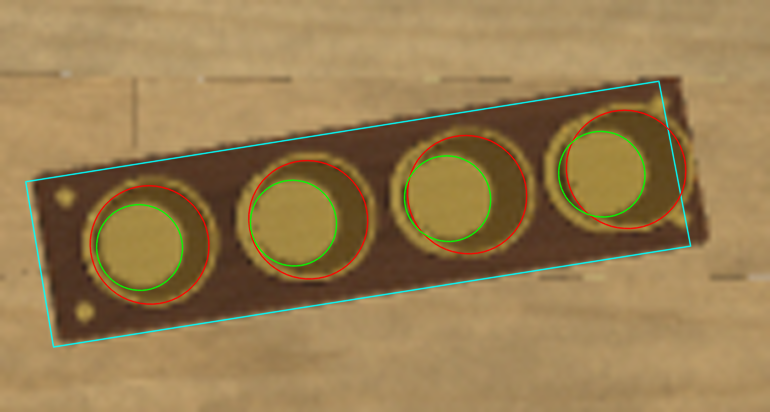

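View pics/t1.png

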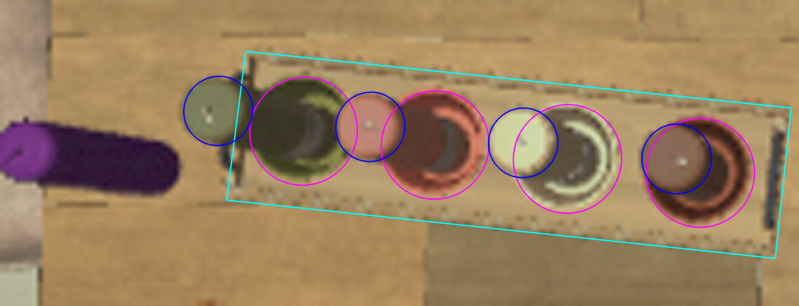

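```bash
cat > ovs.py <<'E'
from h import *
import sys
D=eval(sys.argv[1]);T=eval(sys.argv[2]);tag=sys.argv[3]
g=cam('side'); c=[]
for y in(120,40,-40,-120):
    p=xf(D,(0,y)); c+=[(circ(p,72,59),(0,0,255))]
overlay(g,(360,180,460,260),7.5,c,'sd'+tag)
c=[]
for y in(120,40,-40,-120):
    p=xf(T,(0,y)); c+=[(circ(p,50,65),(255,0,255)),(circ(p,227,36),(255,0,0)),(np.array([[*p,11],[*p,227]]),(0,255,0))]
overlay(g,(220,190,380,350),3.7,c,'st'+tag)
E
python3 ovs.py '[465,-263.5,9.5]' '[462,234.5,-5.5]' 1.png
```

```text
(no output)
```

View pics/sd1.png

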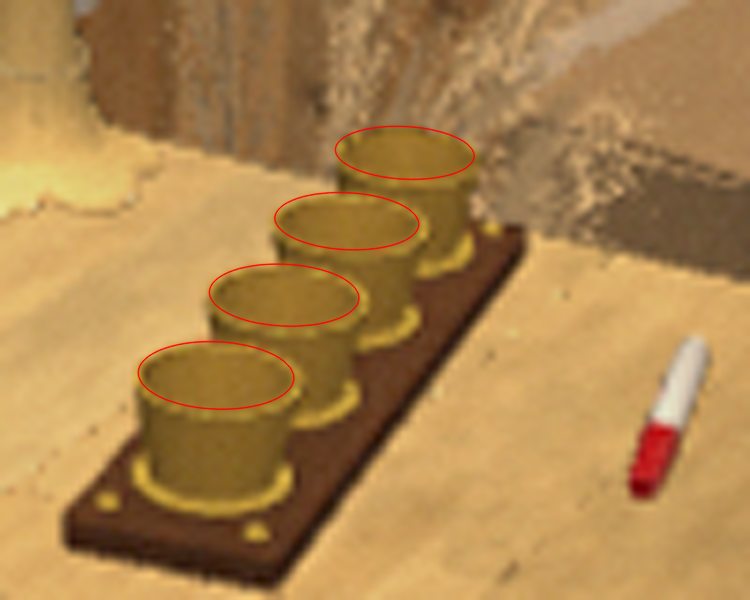

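View pics/st1.png

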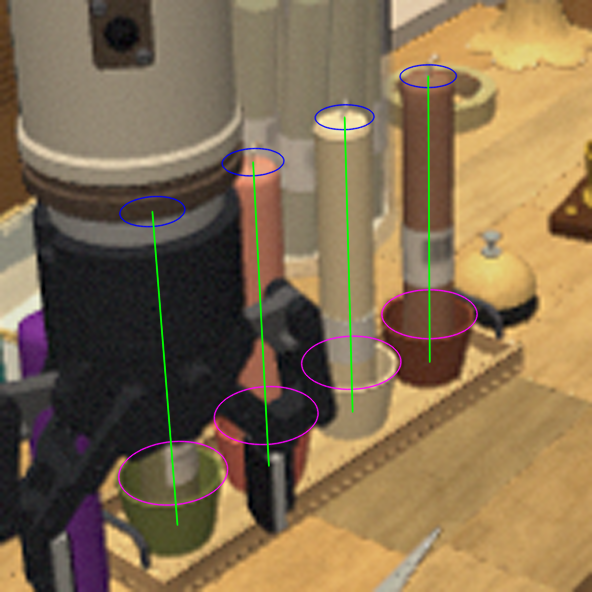

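Emit:
jog_arm(increments=[{"z": -0.02, "wz": 0.12}, {"z": -0.02, "wz": 0.12}, {"z": -0.02, "wz": 0.12}, {"z": -0.01, "wz": 0.12}, {"wz": 0.12}, {"wz": 0.12}, {"wz": 0.12}, {"wz": 0.12}, {"wz": 0.12}, {"wz": 0.12}], squeeze=40)

```text
invalid input
```

Emit:
jog_arm(increments=[{"x": 0, "y": 0, "z": -0.02, "wx": 0, "wy": 0, "wz": 0.12, "claw": 1}, {"x": 0, "y": 0, "z": -0.02, "wx": 0, "wy": 0, "wz": 0.12, "claw": 1}, {"x": 0, "y": 0, "z": -0.02, "wx": 0, "wy": 0, "wz": 0.12, "claw": 1}])

```text
time_s: 2.1
position: [243.9, 598.9, 311.6]
orientation: [0.004, 0.918, 0.396, -0.005]
force: [0.5, 0.7, 0.1]
opening: 1.002
```

Emit:
jog_arm(increments=[{"wz": 0.12, "claw": 1}, {"wz": 0.12, "claw": 1}, {"wz": 0.12, "claw": 1}, {"wz": 0.12, "claw": 1}, {"wz": 0.12, "claw": 1}, {"wz": 0.12, "claw": 1}], squeeze=40)

```text
invalid input
```

Emit:
jog_arm(increments=[{"x": 0, "y": 0, "z": 0, "wx": 0, "wy": 0, "wz": 0.12, "claw": 1}, {"x": 0, "y": 0, "z": 0, "wx": 0, "wy": 0, "wz": 0.12, "claw": 1}, {"x": 0, "y": 0, "z": 0, "wx": 0, "wy": 0, "wz": 0.12, "claw": 1}, {"x": 0, "y": 0, "z": 0, "wx": 0, "wy": 0, "wz": 0.12, "claw": 1}, {"x": 0, "y": 0, "z": 0, "wx": 0, "wy": 0, "wz": 0.12, "claw": 1}, {"x": 0, "y": 0, "z": 0, "wx": 0, "wy": 0, "wz": 0.12, "claw": 1}], squeeze=40)

```text
time_s: 2.6
position: [244.5, 602.0, 319.3]
orientation: [-0.0, 0.999, 0.032, -0.001]
force: [0.6, 0.6, -0.1]
opening: 0.997
```

Emit:
jog_arm(increments=[{"x": 0, "y": 0, "z": 0, "wx": 0, "wy": 0, "wz": 0.065, "claw": 1}, {"x": 0.017, "y": 0.037, "z": 0, "wx": 0, "wy": 0, "wz": 0, "claw": 1}, {"x": 0.017, "y": 0.037, "z": 0, "wx": 0, "wy": 0, "wz": 0, "claw": 1}, {"x": 0.017, "y": 0.037, "z": 0, "wx": 0, "wy": 0, "wz": 0, "claw": 1}, {"x": 0.017, "y": 0.037, "z": 0, "wx": 0, "wy": 0, "wz": 0, "claw": 1}, {"x": 0.017, "y": 0.037, "z": 0, "wx": 0, "wy": 0, "wz": 0, "claw": 1}, {"x": 0.017, "y": 0.037, "z": 0, "wx": 0, "wy": 0, "wz": 0, "claw": 1}, {"x": 0.017, "y": 0.037, "z": 0, "wx": 0, "wy": 0, "wz": 0, "claw": 1}, {"x": 0.017, "y": 0.037, "z": 0, "wx": 0, "wy": 0, "wz": 0, "claw": 1}, {"x": 0.017, "y": 0.037, "z": 0, "wx": 0, "wy": 0, "wz": 0, "claw": 1}, {"x": 0.017, "y": 0.037, "z": 0, "wx": 0, "wy": 0, "wz": 0, "claw": 1}, {"x": 0.017, "y": 0.037, "z": 0, "wx": 0, "wy": 0, "wz": 0, "claw": 1}])

```text
time_s: 3.6
position: [425.6, 192.6, 316.0]
orientation: [-0.005, 1.0, 0.005, -0.002]
force: [0.0, 0.3, -0.1]
opening: 0.999
```

Emit:
jog_arm(increments=[{"x": 0.012, "y": 0.035, "z": 0, "wx": 0, "wy": 0, "wz": 0, "claw": 1}, {"x": 0.01, "y": 0.025, "z": 0, "wx": 0, "wy": 0, "wz": 0, "claw": 1}, {"x": 0, "y": 0, "z": 0, "wx": 0, "wy": 0, "wz": 0, "claw": 1}, {"x": 0, "y": 0, "z": 0, "wx": 0, "wy": 0, "wz": 0, "claw": 1}, {"x": 0, "y": 0, "z": 0, "wx": 0, "wy": 0, "wz": 0, "claw": 1}])

```text
time_s: 4.02
position: [452.6, 118.8, 317.0]
orientation: [-0.004, 1.0, -0.003, 0.001]
force: [-1.0, -0.4, 0.6]
opening: 0.996
```

```bash
cat > chk.py <<'E'
from h import *
import sys
s=sense();q=s['orientation'];R=Rn.from_quat([q[1],q[2],q[3],q[0]]).as_matrix()
t=np.array(eval(sys.argv[1])) 
R0=np.diag([1.,-1,-1])
print(s['time_s'],s['position'].round(1),'tool delta mm',(R.T@(t-s['position'])).round(1),'rot',Rn.from_matrix(R.T@R0).as_rotvec().round(3),'F',s['force'].round(1),'op',round(s['opening'],3),'q',s['joint_positions'].round(2))
E
python3 chk.py '[449.5,115,207]'; python3 - <<'E'
from h import *
save('side','s1.png');save('top','tp1.png')
E
```

```text
4.0167 [452.6 118.8 317. ] tool delta mm [ -3.2   4.7 109.9] rot [-0.007 -0.002 -0.006] F [-1.  -0.4  0.6] op 0.996 q [-0.42  0.08  0.12  1.93 -0.02  1.13 -0.3 ]
```

View pics/s1.png

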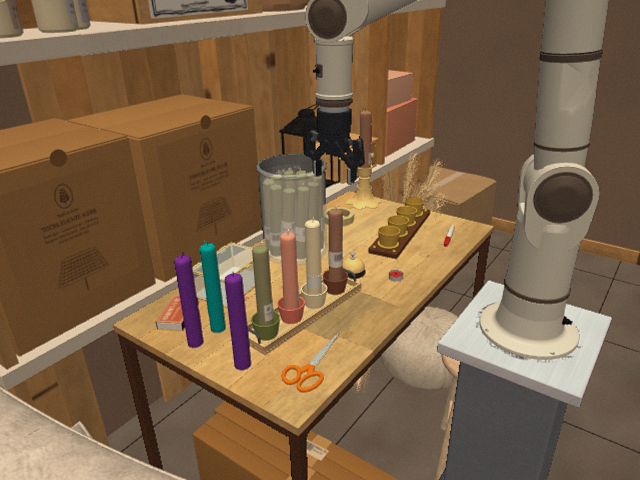

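Emit:
jog_arm(increments=[{"x": -0.003, "y": 0.005, "z": 0.02, "wx": -0.007, "wy": -0.002, "wz": -0.006, "claw": 1}, {"x": 0, "y": 0, "z": 0.02, "wx": 0, "wy": 0, "wz": 0, "claw": 1}, {"x": 0, "y": 0, "z": 0.02, "wx": 0, "wy": 0, "wz": 0, "claw": 1}, {"x": 0, "y": 0, "z": 0, "wx": 0, "wy": 0, "wz": 0, "claw": 1}, {"x": 0, "y": 0, "z": 0, "wx": 0, "wy": 0, "wz": 0, "claw": 1}, {"x": 0, "y": 0, "z": 0, "wx": 0, "wy": 0, "wz": 0, "claw": 1}])

```text
time_s: 4.62
position: [447.8, 125.0, 256.8]
orientation: [-0.002, 1.0, 0.009, 0.001]
force: [0.8, -0.8, 0.5]
opening: 0.997
```

```bash
python3 chk.py '[449.5,115,207]'; python3 - <<'E'
from h import *
g=cam('side'); cv2.imwrite('pics/s2.png',cv2.resize(g['frame'][130:310,220:420],None,fx=3.5,fy=3.3))
E
```

```text
4.6167 [447.8 125.  256.8] tool delta mm [ 1.4 10.2 49.8] rot [-0.004 -0.002  0.019] F [ 0.8 -0.8  0.5] op 0.997 q [-0.43  0.13  0.11  2.01 -0.02  0.99 -0.29]
```

View pics/s2.png

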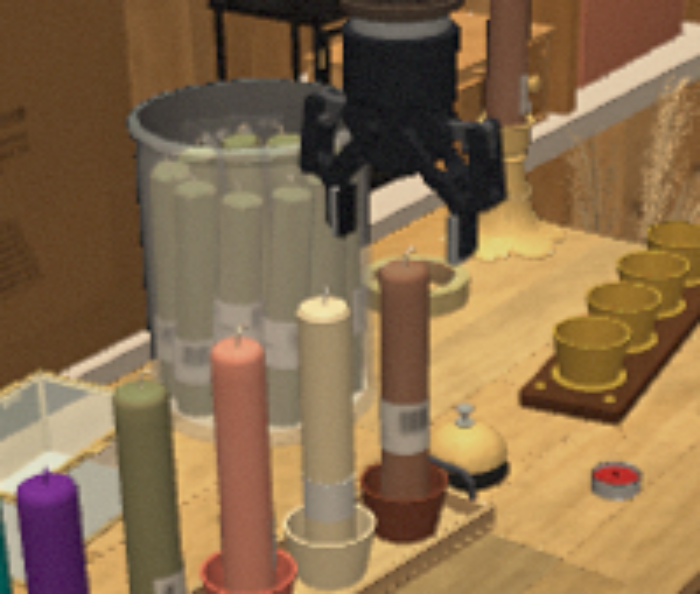

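Emit:
jog_arm(increments=[{"x": 0.001, "y": 0.01, "z": 0.0, "wx": -0.004, "wy": -0.002, "wz": 0.019, "claw": 1}, {"x": 0, "y": 0, "z": 0, "wx": 0, "wy": 0, "wz": 0, "claw": 1}, {"x": 0, "y": 0, "z": 0, "wx": 0, "wy": 0, "wz": 0, "claw": 1}])

```text
time_s: 4.92
position: [451.1, 115.5, 260.0]
orientation: [-0.001, 1.0, -0.0, 0.002]
force: [-0.0, 0.2, 0.2]
opening: 1.001
```

```bash
python3 chk.py '[449.5,115,207]'
```

```text
4.9167 [451.1 115.5 260. ] tool delta mm [-1.8  0.6 53. ] rot [-0.002 -0.005 -0.   ] F [-0.   0.2  0.2] op 1.001 q [-0.42  0.13  0.12  2.01 -0.02  1.   -0.29]
```

Emit:
jog_arm(increments=[{"x": -0.001, "y": 0, "z": 0.015, "wx": -0.002, "wy": -0.005, "wz": 0, "claw": 1}, {"x": 0, "y": 0, "z": 0.015, "wx": 0, "wy": 0, "wz": 0, "claw": 1}, {"x": 0, "y": 0, "z": 0.015, "wx": 0, "wy": 0, "wz": 0, "claw": 1}, {"x": 0, "y": 0, "z": 0.006, "wx": 0, "wy": 0, "wz": 0, "claw": 1}, {"x": 0, "y": 0, "z": 0, "wx": 0, "wy": 0, "wz": 0, "claw": 1}, {"x": 0, "y": 0, "z": 0, "wx": 0, "wy": 0, "wz": 0, "claw": 1}])

```text
time_s: 5.42
position: [454.0, 114.9, 211.9]
orientation: [-0.001, 1.0, -0.002, 0.004]
force: [-0.3, -0.4, -0.1]
opening: 1.001
```

```bash
python3 chk.py '[449.5,115,207]'; python3 - <<'E'
from h import *
g=cam('side'); cv2.imwrite('pics/s3.png',cv2.resize(g['frame'][130:310,220:420],None,fx=3.5,fy=3.3))
g=cam('top'); cv2.imwrite('pics/t3.png',cv2.resize(g['frame'][180:330,150:350],None,fx=3.5,fy=3.5))
E
```

```text
5.4167 [454.  114.9 211.9] tool delta mm [-4.6 -0.1  4.8] rot [-0.003 -0.009 -0.004] F [-0.3 -0.4 -0.1] op 1.001 q [-0.41  0.2   0.12  2.06 -0.03  0.88 -0.28]
```

View pics/s3.png

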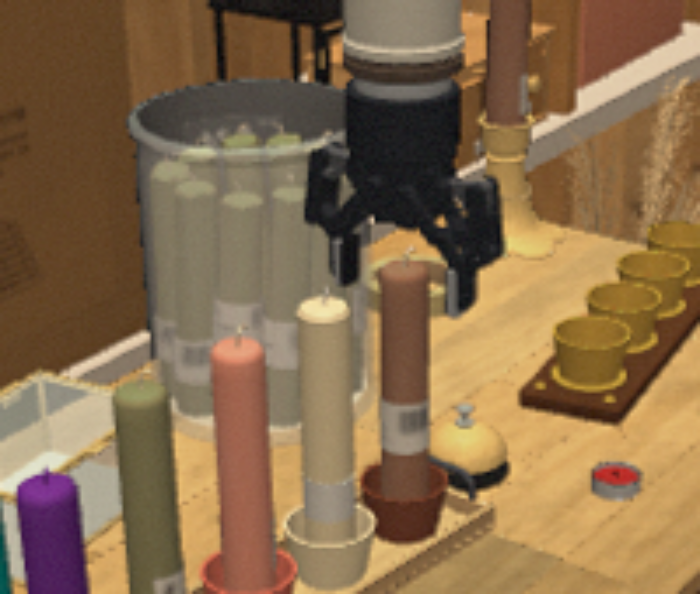

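Emit:
jog_arm(increments=[{"x": -0.004, "y": 0, "z": 0.005, "wx": -0.003, "wy": -0.009, "wz": -0.004, "claw": 1}, {"x": 0, "y": 0, "z": 0, "wx": 0, "wy": 0, "wz": 0, "claw": 0.2}, {"x": 0, "y": 0, "z": 0, "wx": 0, "wy": 0, "wz": 0, "claw": 0.1}], squeeze=40)

```text
time_s: 5.77
position: [451.2, 115.5, 208.7]
orientation: [-0.0, 1.0, 0.0, 0.001]
force: [0.8, -0.0, -0.2]
opening: 0.745
```

```bash
python3 chk.py '[449.5,115,207]'
```

```text
5.7667 [451.2 115.5 208.7] tool delta mm [-1.7  0.5  1.7] rot [-0.001 -0.003  0.   ] F [ 0.8 -0.  -0.2] op 0.745 q [-0.41  0.2   0.12  2.06 -0.03  0.88 -0.28]
```

Emit:
jog_arm(increments=[{"x": -0.001, "y": 0, "z": 0, "wx": -0.001, "wy": -0.003, "wz": 0, "claw": -1}, {"x": 0, "y": 0, "z": 0, "wx": 0, "wy": 0, "wz": 0, "claw": -1}, {"x": 0, "y": 0, "z": 0, "wx": 0, "wy": 0, "wz": 0, "claw": -1}, {"x": 0, "y": 0, "z": 0, "wx": 0, "wy": 0, "wz": 0, "claw": -1}, {"x": 0, "y": 0, "z": 0, "wx": 0, "wy": 0, "wz": 0, "claw": -1}, {"x": 0, "y": 0, "z": 0, "wx": 0, "wy": 0, "wz": 0, "claw": -1}])

```text
time_s: 6.27
position: [450.4, 115.7, 209.3]
orientation: [-0.0, 1.0, 0.0, 0.0]
force: [-0.2, 0.2, -0.9]
opening: 0.406
```

```bash
python3 chk.py '[449.5,115,207]'; python3 - <<'E'
from h import *
g=cam('side'); cv2.imwrite('pics/s4.png',cv2.resize(g['frame'][130:310,220:420],None,fx=3.5,fy=3.3))
E
```

```text
6.2667 [450.4 115.7 209.3] tool delta mm [-0.9  0.7  2.3] rot [-0.    -0.001  0.001] F [-0.2  0.2 -0.9] op 0.406 q [-0.41  0.2   0.12  2.06 -0.03  0.88 -0.28]
```

View pics/s4.png

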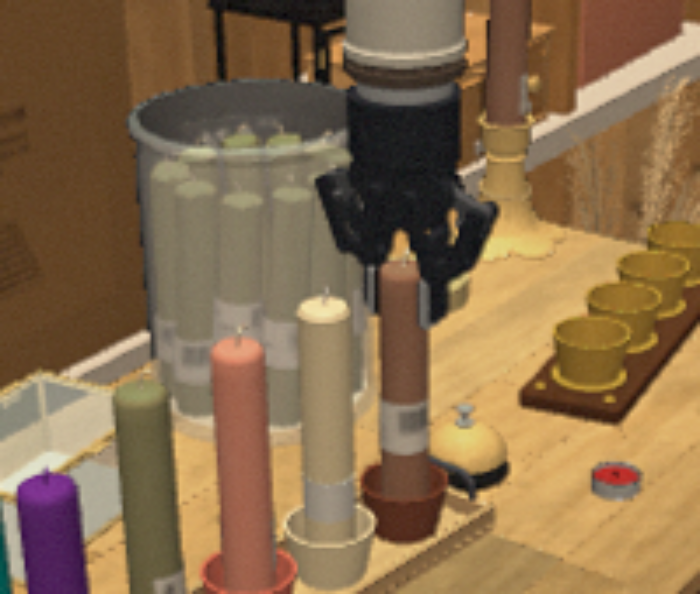

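Emit:
jog_arm(increments=[{"x": 0, "y": 0, "z": -0.006, "wx": 0, "wy": 0, "wz": 0, "claw": -1}, {"x": 0, "y": 0, "z": -0.01, "wx": 0, "wy": 0, "wz": 0, "claw": -1}, {"x": 0, "y": 0, "z": -0.015, "wx": 0, "wy": 0, "wz": 0, "claw": -1}, {"x": 0, "y": 0, "z": -0.02, "wx": 0, "wy": 0, "wz": 0, "claw": -1}, {"x": 0, "y": 0, "z": -0.02, "wx": 0, "wy": 0, "wz": 0, "claw": -1}, {"x": 0, "y": 0, "z": -0.02, "wx": 0, "wy": 0, "wz": 0, "claw": -1}, {"x": 0, "y": 0, "z": -0.01, "wx": 0, "wy": 0, "wz": 0, "claw": -1}, {"x": 0, "y": 0, "z": 0, "wx": 0, "wy": 0, "wz": 0, "claw": -1}, {"x": 0, "y": 0, "z": 0, "wx": 0, "wy": 0, "wz": 0, "claw": -1}])

```text
time_s: 7.07
position: [448.3, 114.7, 318.4]
orientation: [0.001, 1.0, -0.0, -0.001]
force: [0.0, 0.5, -2.6]
opening: 0.404
```

```bash
python3 - <<'E'
from h import *
D=[465,-263.5,9.5];T=[462,234.5,-5.5]
for y in(120,40,-40,-120): print(xf(T,(0,y)).round(1),xf(D,(0,y)).round(1))
E
python3 chk.py '[484.8,-381.9,310]'; python3 - <<'E'
from h import *
g=cam('side'); cv2.imwrite('pics/s5.png',cv2.resize(g['frame'][100:310,220:420],None,fx=3,fy=2.8))
E
```

```text
[473.5 353.9] [ 445.2 -145.1]
[465.8 274.3] [ 458.4 -224. ]
[458.2 194.7] [ 471.6 -303. ]
[450.5 115.1] [ 484.8 -381.9]
7.0667 [448.3 114.7 318.4] tool delta mm [ 36.5 496.6   8.9] rot [ 0.001  0.003 -0.   ] F [ 0.   0.5 -2.6] op 0.404 q [-0.42  0.07  0.12  1.94 -0.01  1.14 -0.3 ]
```

View pics/s5.png

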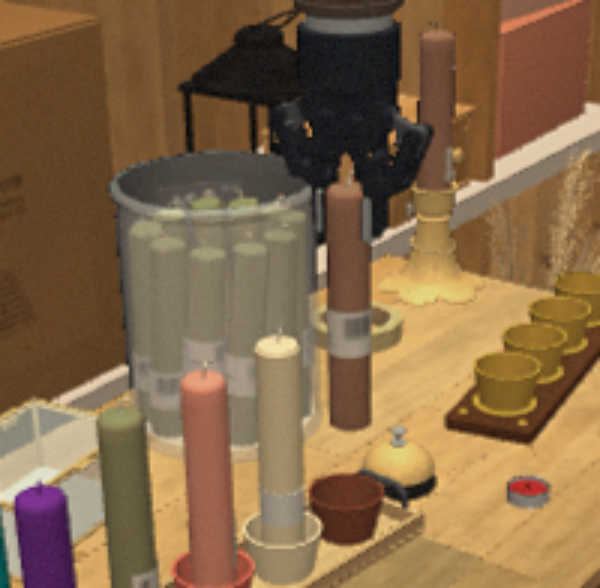

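Emit:
jog_arm(increments=[{"x": 0.002, "y": 0.012, "z": 0, "wx": 0, "wy": 0, "wz": 0, "claw": -1}, {"x": 0.003, "y": 0.022, "z": 0, "wx": 0, "wy": 0, "wz": 0, "claw": -1}, {"x": 0.003, "y": 0.03, "z": 0, "wx": 0, "wy": 0, "wz": 0, "claw": -1}, {"x": 0.003, "y": 0.036, "z": 0, "wx": 0, "wy": 0, "wz": 0, "claw": -1}, {"x": 0.003, "y": 0.036, "z": 0, "wx": 0, "wy": 0, "wz": 0, "claw": -1}, {"x": 0.003, "y": 0.036, "z": 0, "wx": 0, "wy": 0, "wz": 0, "claw": -1}, {"x": 0.003, "y": 0.036, "z": 0, "wx": 0, "wy": 0, "wz": 0, "claw": -1}, {"x": 0.003, "y": 0.036, "z": 0, "wx": 0, "wy": 0, "wz": 0, "claw": -1}, {"x": 0.003, "y": 0.036, "z": 0, "wx": 0, "wy": 0, "wz": 0, "claw": -1}, {"x": 0.003, "y": 0.036, "z": 0, "wx": 0, "wy": 0, "wz": 0, "claw": -1}, {"x": 0.003, "y": 0.036, "z": 0, "wx": 0, "wy": 0, "wz": 0, "claw": -1}, {"x": 0.003, "y": 0.036, "z": 0, "wx": 0, "wy": 0, "wz": 0, "claw": -1}])

```text
time_s: 8.12
position: [480.9, -277.2, 305.5]
orientation: [-0.002, 1.0, 0.011, -0.011]
force: [0.7, -0.3, -1.7]
opening: 0.413
```

```bash
python3 chk.py '[484.8,-381.9,310]'
```

```text
8.1167 [ 480.9 -277.2  305.5] tool delta mm [  1.4 104.8  -5. ] rot [-0.004  0.023  0.023] F [ 0.7 -0.3 -1.7] op 0.413 q [ 0.1   0.28  0.46  1.74 -0.12  1.17  0.61]
```

Emit:
jog_arm(increments=[{"x": 0, "y": 0.034, "z": -0.005, "wx": -0.004, "wy": 0.023, "wz": 0.023, "claw": -1}, {"x": 0, "y": 0.028, "z": 0, "wx": 0, "wy": 0, "wz": 0, "claw": -1}, {"x": 0, "y": 0.02, "z": 0, "wx": 0, "wy": 0, "wz": 0, "claw": -1}, {"x": 0, "y": 0.01, "z": 0, "wx": 0, "wy": 0, "wz": 0, "claw": -1}, {"x": 0, "y": 0, "z": 0, "wx": 0, "wy": 0, "wz": 0, "claw": -1}, {"x": 0, "y": 0, "z": 0, "wx": 0, "wy": 0, "wz": 0, "claw": -1}])

```text
time_s: 8.62
position: [475.0, -381.5, 302.1]
orientation: [0.0, 1.0, -0.007, -0.007]
force: [0.2, 0.5, -2.5]
opening: 0.409
```

```bash
python3 chk.py '[484.8,-381.9,310]'
```

```text
8.6167 [ 475.  -381.5  302.1] tool delta mm [ 9.7  0.3 -8. ] rot [ 0.001  0.013 -0.013] F [ 0.2  0.5 -2.5] op 0.409 q [ 0.26  0.39  0.49  1.62 -0.18  1.19  0.77]
```

Emit:
jog_arm(increments=[{"x": 0.01, "y": 0, "z": 0, "wx": 0.001, "wy": 0.013, "wz": -0.013, "claw": -1}, {"x": 0, "y": 0, "z": 0, "wx": 0, "wy": 0, "wz": 0, "claw": -1}, {"x": 0, "y": 0, "z": 0, "wx": 0, "wy": 0, "wz": 0, "claw": -1}])

```text
time_s: 8.87
position: [487.1, -376.5, 300.5]
orientation: [-0.002, 1.0, 0.003, -0.0]
force: [0.1, -0.6, -0.9]
opening: 0.403
```

```bash
python3 chk.py '[484.8,-381.9,300]'; cat > look.py <<'E'
from h import *
import sys
tag=sys.argv[1]; zf=float(sys.argv[2]); p=eval(sys.argv[3])
D=[465,-263.5,9.5]
for n,box,s in(('side',(340,90,460,270),3.2),('top',(365,200,525,320),4)):
    g=cam(n); c=[]
    for y in(120,40,-40,-120): c+=[(circ(xf(D,(0,y)),72,59),(0,0,255))]
    c+=[(circ(p,zf,36),(255,0,0)),(circ(p,zf+216,36),(255,0,0))]
    overlay(g,box,s,c,n+tag)
a=cv2.imread('pics/side'+tag);b=cv2.imread('pics/top'+tag)
h=min(a.shape[0],b.shape[0])
o=np.zeros((max(a.shape[0],b.shape[0]),a.shape[1]+b.shape[1],3),np.uint8);o[:a.shape[0],:a.shape[1]]=a;o[:b.shape[0],a.shape[1]:]=b
o=o[:,:]; k=min(1,800/o.shape[1],600/o.shape[0]); cv2.imwrite('pics/both'+tag,cv2.resize(o,None,fx=k,fy=k)); print(o.shape)
E
python3 look.py a.png 104 'sense()["position"][:2]'
```

```text
8.8667 [ 487.1 -376.5  300.5] tool delta mm [-2.3  5.4  0.5] rot [-0.004  0.     0.006] F [ 0.1 -0.6 -0.9] op 0.403 q [ 0.25  0.4   0.48  1.62 -0.2   1.18  0.79]
(576, 1024, 3)
```

View pics/sidea.png

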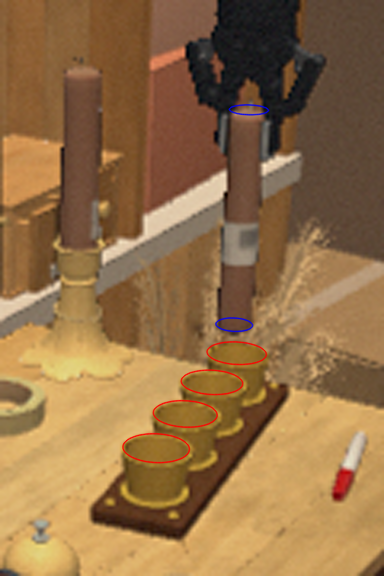

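View pics/topa.png

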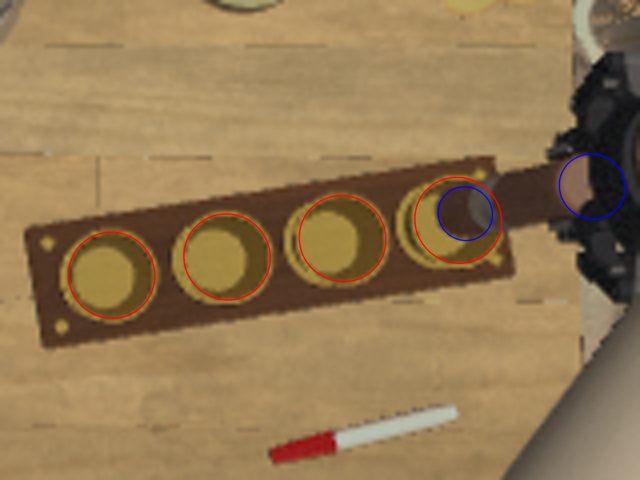

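Emit:
jog_arm(increments=[{"x": -0.002, "y": 0.005, "z": 0, "wx": -0.004, "wy": 0, "wz": 0.006, "claw": -1}, {"x": 0, "y": 0, "z": 0.01, "wx": 0, "wy": 0, "wz": 0, "claw": -1}, {"x": 0, "y": 0, "z": 0.01, "wx": 0, "wy": 0, "wz": 0, "claw": -1}, {"x": 0, "y": 0, "z": 0.005, "wx": 0, "wy": 0, "wz": 0, "claw": -1}, {"x": 0, "y": 0, "z": 0, "wx": 0, "wy": 0, "wz": 0, "claw": -1}])

```text
time_s: 9.38
position: [486.1, -380.0, 274.0]
orientation: [0.0, 1.0, 0.001, 0.001]
force: [0.5, 0.9, -1.8]
opening: 0.404
```

```bash
python3 chk.py '[484.8,-381.9,232]'
```

```text
9.3833 [ 486.1 -380.   274. ] tool delta mm [-1.4  1.9 42. ] rot [ 0.    -0.002  0.002] F [ 0.5  0.9 -1.8] op 0.404 q [ 0.26  0.42  0.48  1.65 -0.21  1.13  0.8 ]
```

Emit:
jog_arm(increments=[{"x": -0.001, "y": 0.002, "z": 0.01, "wx": 0, "wy": -0.002, "wz": 0.002, "claw": -1}, {"x": 0, "y": 0, "z": 0.01, "wx": 0, "wy": 0, "wz": 0, "claw": -1}, {"x": 0, "y": 0, "z": 0.008, "wx": 0, "wy": 0, "wz": 0, "claw": -1}, {"x": 0, "y": 0, "z": 0.004, "wx": 0, "wy": 0, "wz": 0, "claw": -1}, {"x": 0, "y": 0, "z": 0.001, "wx": 0, "wy": 0, "wz": 0, "claw": -1}, {"x": 0, "y": 0, "z": 0, "wx": 0, "wy": 0, "wz": 0, "claw": -1}])

```text
time_s: 9.88
position: [483.8, -381.9, 235.2]
orientation: [-0.001, 1.0, -0.0, -0.002]
force: [-0.5, -0.6, -2.4]
opening: 0.406
```

```bash
python3 chk.py '[484.8,-381.9,232]'
```

```text
9.8833 [ 483.8 -381.9  235.2] tool delta mm [1.  0.  3.2] rot [-0.002  0.004 -0.001] F [-0.5 -0.6 -2.4] op 0.406 q [ 0.28  0.46  0.47  1.68 -0.23  1.06  0.81]
```

Lower in small steps until the floor contact shows in the force.

Emit:
jog_arm(increments=[{"x": 0.001, "y": 0, "z": 0.002, "wx": -0.002, "wy": 0.004, "wz": -0.001, "claw": -1}, {"x": 0, "y": 0, "z": 0.001, "wx": 0, "wy": 0, "wz": 0, "claw": -1}, {"x": 0, "y": 0, "z": 0.001, "wx": 0, "wy": 0, "wz": 0, "claw": -1}])

```text
time_s: 10.13
position: [485.3, -382.3, 231.6]
orientation: [0.001, 1.0, 0.0, 0.001]
force: [-0.1, -1.1, -1.8]
opening: 0.402
```

```bash
python3 chk.py '[484.8,-381.9,231.3]'
```

```text
10.1333 [ 485.3 -382.3  231.6] tool delta mm [-0.5 -0.4  0.3] rot [ 0.001 -0.002  0.   ] F [-0.1 -1.1 -1.8] op 0.402 q [ 0.28  0.46  0.47  1.69 -0.23  1.04  0.82]
```

Emit:
jog_arm(increments=[{"x": 0, "y": 0, "z": 0.001, "wx": 0, "wy": 0, "wz": 0, "claw": -1}, {"x": 0, "y": 0, "z": 0.001, "wx": 0, "wy": 0, "wz": 0, "claw": -1}])

```text
time_s: 10.3
position: [485.7, -382.4, 230.0]
orientation: [0.001, 1.0, 0.0, 0.001]
force: [-0.4, 0.8, -1.2]
opening: 0.406
```

```bash
python3 chk.py '[484.8,-381.9,231.3]'
```

```text
10.3 [ 485.7 -382.4  230. ] tool delta mm [-0.9 -0.5 -1.3] rot [ 0.002 -0.003  0.001] F [-0.4  0.8 -1.2] op 0.406 q [ 0.28  0.46  0.46  1.69 -0.24  1.04  0.82]
```

Emit:
jog_arm(increments=[{"x": 0, "y": 0, "z": 0.001, "wx": 0, "wy": 0, "wz": 0, "claw": -1}, {"x": 0, "y": 0, "z": 0.0015, "wx": 0, "wy": 0, "wz": 0, "claw": -1}])

```text
time_s: 10.47
position: [486.0, -382.6, 227.9]
orientation: [0.001, 1.0, 0.0, 0.002]
force: [0.2, -0.5, -1.4]
opening: 0.405
```

```bash
python3 chk.py '[484.8,-381.9,231.3]';python3 look.py b.png 33 'sense()["position"][:2]'
```

```text
10.4667 [ 486.  -382.6  227.9] tool delta mm [-1.2 -0.7 -3.4] rot [ 0.002 -0.004  0.001] F [ 0.2 -0.5 -1.4] op 0.405 q [ 0.28  0.47  0.46  1.69 -0.24  1.04  0.82]
(576, 1024, 3)
```

View pics/bothb.png

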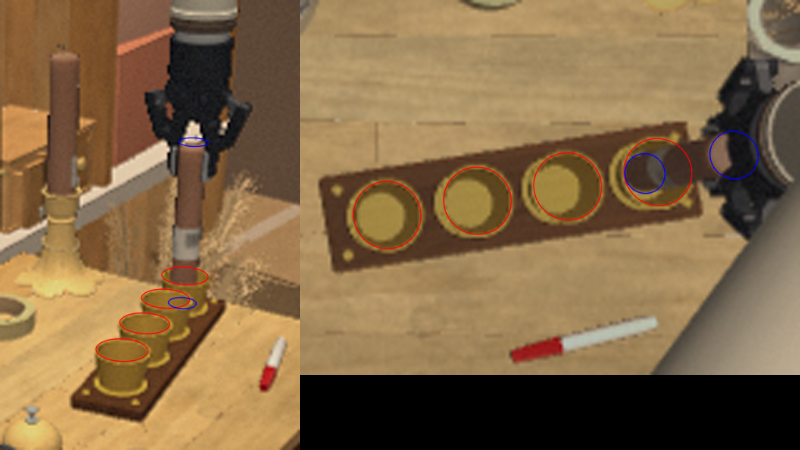

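Emit:
jog_arm(increments=[{"x": -0.001, "y": 0, "z": 0.001, "wx": 0.002, "wy": -0.004, "wz": 0, "claw": -1}, {"x": 0, "y": 0, "z": 0.001, "wx": 0, "wy": 0, "wz": 0, "claw": -1}])

```text
time_s: 10.73
position: [485.0, -382.8, 226.4]
orientation: [0.0, 1.0, 0.0, -0.0]
force: [-3.0, 0.6, 6.5]
opening: 0.402
```

```bash
python3 chk.py '[484.8,-381.9,231.3]'
```

```text
10.7333 [ 485.  -382.8  226.4] tool delta mm [-0.2 -0.9 -4.9] rot [0.    0.    0.001] F [-3.   0.6  6.5] op 0.402 q [ 0.28  0.47  0.46  1.69 -0.24  1.04  0.82]
```

Emit:
jog_arm(increments=[{"x": 0, "y": 0, "z": 0, "wx": 0, "wy": 0, "wz": 0, "claw": -0.1}, {"x": 0, "y": 0, "z": 0, "wx": 0, "wy": 0, "wz": 0, "claw": 0.1}, {"x": 0, "y": 0, "z": 0, "wx": 0, "wy": 0, "wz": 0, "claw": 0.3}, {"x": 0, "y": 0, "z": 0, "wx": 0, "wy": 0, "wz": 0, "claw": 0.6}, {"x": 0, "y": 0, "z": 0, "wx": 0, "wy": 0, "wz": 0, "claw": 1}, {"x": 0, "y": 0, "z": 0, "wx": 0, "wy": 0, "wz": 0, "claw": 1}, {"x": 0, "y": 0, "z": 0, "wx": 0, "wy": 0, "wz": 0, "claw": 1}])

```text
time_s: 11.32
position: [485.8, -383.6, 227.5]
orientation: [0.001, 1.0, 0.0, 0.001]
force: [-0.1, -0.2, -0.1]
opening: 1.0
```

```bash
python3 chk.py '[484.8,-381.9,231.3]';python3 look.py c.png 33 '[484.8,-381.9]'
```

```text
11.3167 [ 485.8 -383.6  227.5] tool delta mm [-1.  -1.7 -3.8] rot [ 0.002 -0.002  0.001] F [-0.1 -0.2 -0.1] op 1.0 q [ 0.28  0.47  0.46  1.69 -0.24  1.04  0.82]
(576, 1024, 3)
```

View pics/bothc.png

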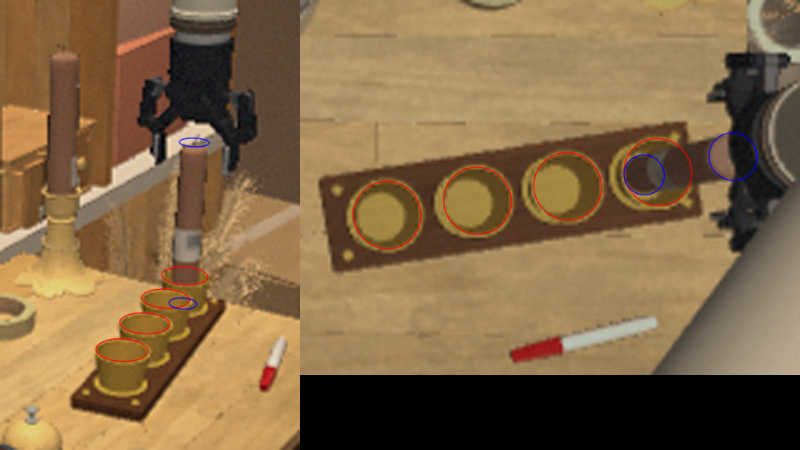

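Emit:
jog_arm(increments=[{"x": 0, "y": 0, "z": -0.01, "wx": 0, "wy": 0, "wz": 0, "claw": 1}, {"x": 0, "y": 0, "z": -0.025, "wx": 0, "wy": 0, "wz": 0, "claw": 1}, {"x": 0, "y": 0, "z": -0.03, "wx": 0, "wy": 0, "wz": 0, "claw": 1}, {"x": 0, "y": 0, "z": -0.03, "wx": 0, "wy": 0, "wz": 0, "claw": 1}, {"x": -0.002, "y": -0.02, "z": -0.005, "wx": 0, "wy": 0, "wz": 0, "claw": 1}, {"x": -0.002, "y": -0.035, "z": 0, "wx": 0, "wy": 0, "wz": 0, "claw": 1}, {"x": -0.002, "y": -0.04, "z": 0, "wx": 0, "wy": 0, "wz": 0, "claw": 1}, {"x": -0.002, "y": -0.04, "z": 0, "wx": 0, "wy": 0, "wz": 0, "claw": 1}, {"x": -0.002, "y": -0.04, "z": 0, "wx": 0, "wy": 0, "wz": 0, "claw": 1}, {"x": -0.002, "y": -0.04, "z": 0, "wx": 0, "wy": 0, "wz": 0, "claw": 1}, {"x": -0.002, "y": -0.04, "z": 0, "wx": 0, "wy": 0, "wz": 0, "claw": 1}, {"x": -0.002, "y": -0.04, "z": 0, "wx": 0, "wy": 0, "wz": 0, "claw": 1}])

```text
time_s: 12.42
position: [468.5, -91.0, 339.2]
orientation: [0.006, 1.0, -0.011, 0.005]
force: [1.2, 0.5, 0.2]
opening: 0.998
```

```bash
python3 chk.py '[457.5,194.5,310]'
```

```text
12.4167 [468.5 -91.  339.2] tool delta mm [ -17.6 -285.5   25.7] rot [ 0.012 -0.01  -0.022] F [1.2 0.5 0.2] op 0.998 q [-0.19  0.07  0.34  1.89 -0.01  1.17  0.13]
```

Emit:
jog_arm(increments=[{"x": -0.002, "y": -0.04, "z": 0, "wx": 0.012, "wy": -0.01, "wz": -0.022, "claw": 1}, {"x": -0.002, "y": -0.04, "z": 0, "wx": 0, "wy": 0, "wz": 0, "claw": 1}, {"x": -0.002, "y": -0.04, "z": 0, "wx": 0, "wy": 0, "wz": 0, "claw": 1}, {"x": -0.002, "y": -0.04, "z": 0, "wx": 0, "wy": 0, "wz": 0, "claw": 1}, {"x": -0.002, "y": -0.04, "z": 0, "wx": 0, "wy": 0, "wz": 0, "claw": 1}, {"x": -0.002, "y": -0.035, "z": 0, "wx": 0, "wy": 0, "wz": 0, "claw": 1}, {"x": -0.002, "y": -0.025, "z": 0, "wx": 0, "wy": 0, "wz": 0, "claw": 1}, {"x": -0.002, "y": -0.01, "z": 0, "wx": 0, "wy": 0, "wz": 0, "claw": 1}, {"x": 0, "y": 0, "z": 0, "wx": 0, "wy": 0, "wz": 0, "claw": 1}, {"x": 0, "y": 0, "z": 0, "wx": 0, "wy": 0, "wz": 0, "claw": 1}])

```text
time_s: 13.25
position: [448.6, 201.7, 349.7]
orientation: [-0.004, 1.0, 0.007, 0.007]
force: [0.2, -1.3, -0.8]
opening: 1.004
```

```bash
python3 chk.py '[457.5,194.5,260]'
```

```text
13.25 [448.6 201.7 349.7] tool delta mm [ 7.6  8.  89.8] rot [-0.008 -0.013  0.014] F [ 0.2 -1.3 -0.8] op 1.004 q [-0.53  0.09  0.06  1.84 -0.01  1.19 -0.46]
```

Emit:
jog_arm(increments=[{"x": 0.008, "y": 0.007, "z": 0.02, "wx": -0.008, "wy": -0.013, "wz": 0.014, "claw": 1}, {"x": 0, "y": 0, "z": 0.025, "wx": 0, "wy": 0, "wz": 0, "claw": 1}, {"x": 0, "y": 0, "z": 0.02, "wx": 0, "wy": 0, "wz": 0, "claw": 1}, {"x": 0, "y": 0, "z": 0.005, "wx": 0, "wy": 0, "wz": 0, "claw": 1}, {"x": 0, "y": 0, "z": 0, "wx": 0, "wy": 0, "wz": 0, "claw": 1}, {"x": 0, "y": 0, "z": 0, "wx": 0, "wy": 0, "wz": 0, "claw": 1}])

```text
time_s: 13.75
position: [461.4, 186.7, 282.2]
orientation: [0.0, 1.0, -0.006, 0.003]
force: [-0.5, 0.8, -0.1]
opening: 0.998
```

```bash
python3 chk.py '[457.5,194.5,260]'
```

```text
13.75 [461.4 186.7 282.2] tool delta mm [-4.1 -7.8 22.2] rot [ 0.001 -0.007 -0.012] F [-0.5  0.8 -0.1] op 0.998 q [-0.51  0.17  0.07  1.91 -0.01  1.06 -0.44]
```

Emit:
jog_arm(increments=[{"x": -0.003, "y": -0.007, "z": 0.015, "wx": 0, "wy": -0.007, "wz": -0.012, "claw": 1}, {"x": 0, "y": 0, "z": 0.005, "wx": 0, "wy": 0, "wz": 0, "claw": 1}, {"x": 0, "y": 0, "z": 0, "wx": 0, "wy": 0, "wz": 0, "claw": 1}, {"x": 0, "y": 0, "z": 0, "wx": 0, "wy": 0, "wz": 0, "claw": 1}])

```text
time_s: 14.08
position: [460.4, 193.8, 264.0]
orientation: [-0.001, 1.0, -0.0, 0.002]
force: [-0.0, -0.6, -0.5]
opening: 1.002
```

```bash
python3 chk.py '[457.5,194.5,209]'
```

```text
14.0833 [460.4 193.8 264. ] tool delta mm [-3.2 -0.7 55. ] rot [-0.002 -0.004 -0.001] F [-0.  -0.6 -0.5] op 1.002 q [-0.51  0.19  0.07  1.93 -0.01  1.02 -0.44]
```

Emit:
jog_arm(increments=[{"x": -0.004, "y": -0.001, "z": 0.015, "wx": -0.002, "wy": -0.006, "wz": 0, "claw": 1}, {"x": -0.001, "y": 0, "z": 0.015, "wx": 0, "wy": -0.002, "wz": 0, "claw": 1}, {"x": -0.001, "y": 0, "z": 0.013, "wx": 0, "wy": -0.002, "wz": 0, "claw": 1}, {"x": 0, "y": 0, "z": 0.007, "wx": 0, "wy": 0, "wz": 0, "claw": 1}, {"x": 0, "y": 0, "z": 0, "wx": 0, "wy": 0, "wz": 0, "claw": 1}, {"x": 0, "y": 0, "z": 0, "wx": 0, "wy": 0, "wz": 0, "claw": 1}])

```text
time_s: 14.58
position: [456.7, 196.6, 215.9]
orientation: [-0.001, 1.0, 0.0, 0.0]
force: [-0.5, 0.3, -0.7]
opening: 0.999
```

```bash
python3 chk.py '[457.5,194.5,209]'
```

```text
14.5833 [456.7 196.6 215.9] tool delta mm [0.7 2.1 6.9] rot [-0.003 -0.     0.001] F [-0.5  0.3 -0.7] op 0.999 q [-0.51  0.25  0.06  1.98 -0.02  0.91 -0.44]
```

Emit:
jog_arm(increments=[{"x": 0, "y": 0.002, "z": 0.006, "wx": -0.003, "wy": 0, "wz": 0, "claw": 1}, {"x": 0, "y": 0, "z": 0, "wx": 0, "wy": 0, "wz": 0, "claw": 0.2}, {"x": 0, "y": 0, "z": 0, "wx": 0, "wy": 0, "wz": 0, "claw": 0.1}, {"x": 0, "y": 0, "z": 0, "wx": 0, "wy": 0, "wz": 0, "claw": 0}])

```text
time_s: 14.92
position: [458.3, 195.0, 211.6]
orientation: [-0.0, 1.0, 0.0, 0.002]
force: [0.2, -0.3, 0.2]
opening: 0.601
```

```bash
python3 chk.py '[457.5,194.5,209]'
```

```text
14.9167 [458.3 195.  211.6] tool delta mm [-0.8  0.5  2.5] rot [-0.001 -0.004  0.001] F [ 0.2 -0.3  0.2] op 0.601 q [-0.51  0.25  0.06  1.99 -0.02  0.9  -0.44]
```

Emit:
jog_arm(increments=[{"x": -0.001, "y": 0, "z": 0.001, "wx": -0.001, "wy": -0.004, "wz": 0, "claw": -1}, {"x": 0, "y": 0, "z": 0, "wx": 0, "wy": 0, "wz": 0, "claw": -1}, {"x": 0, "y": 0, "z": 0, "wx": 0, "wy": 0, "wz": 0, "claw": -1}, {"x": 0, "y": 0, "z": 0, "wx": 0, "wy": 0, "wz": 0, "claw": -1}, {"x": 0, "y": 0, "z": 0, "wx": 0, "wy": 0, "wz": 0, "claw": -1}])

```text
time_s: 15.33
position: [457.6, 195.1, 211.2]
orientation: [-0.0, 1.0, 0.0, 0.0]
force: [0.6, 0.6, -0.3]
opening: 0.405
```

```bash
python3 chk.py '[457.5,194.5,209]'
```

```text
15.3333 [457.6 195.1 211.2] tool delta mm [-0.1  0.6  2.2] rot [-0.    -0.001  0.   ] F [ 0.6  0.6 -0.3] op 0.405 q [-0.51  0.25  0.06  1.99 -0.02  0.9  -0.44]
```

Emit:
jog_arm(increments=[{"x": 0, "y": 0, "z": -0.006, "wx": 0, "wy": 0, "wz": 0, "claw": -1}, {"x": 0, "y": 0, "z": -0.01, "wx": 0, "wy": 0, "wz": 0, "claw": -1}, {"x": 0, "y": 0, "z": -0.015, "wx": 0, "wy": 0, "wz": 0, "claw": -1}, {"x": 0, "y": 0, "z": -0.02, "wx": 0, "wy": 0, "wz": 0, "claw": -1}, {"x": 0, "y": 0, "z": -0.02, "wx": 0, "wy": 0, "wz": 0, "claw": -1}, {"x": 0, "y": 0, "z": -0.02, "wx": 0, "wy": 0, "wz": 0, "claw": -1}, {"x": 0, "y": 0, "z": -0.01, "wx": 0, "wy": 0, "wz": 0, "claw": -1}, {"x": 0, "y": 0, "z": 0, "wx": 0, "wy": 0, "wz": 0, "claw": -1}])

```text
time_s: 16.0
position: [455.5, 194.0, 319.5]
orientation: [0.001, 1.0, 0.0, -0.002]
force: [0.7, 0.6, -2.6]
opening: 0.406
```

```bash
python3 chk.py '[471.6,-303,315]'; python3 - <<'E'
from h import *
g=cam('side'); cv2.imwrite('pics/s6.png',cv2.resize(g['frame'][100:350,220:460],None,fx=2.4,fy=2.4))
E
```

```text
16.0 [455.5 194.  319.5] tool delta mm [ 16.  497.    5.4] rot [0.002 0.004 0.   ] F [ 0.7  0.6 -2.6] op 0.406 q [-0.52  0.13  0.07  1.86 -0.01  1.15 -0.45]
```

View pics/s6.png

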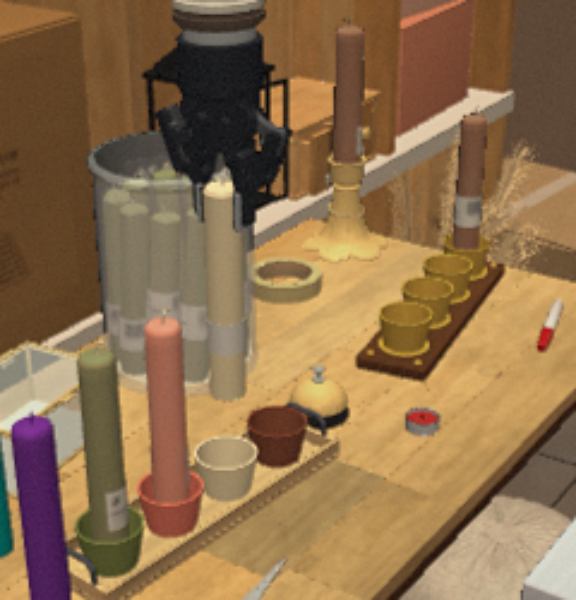

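Emit:
jog_arm(increments=[{"x": 0.001, "y": 0.012, "z": 0, "wx": 0, "wy": 0, "wz": 0, "claw": -1}, {"x": 0.001, "y": 0.022, "z": 0, "wx": 0, "wy": 0, "wz": 0, "claw": -1}, {"x": 0.001, "y": 0.03, "z": 0, "wx": 0, "wy": 0, "wz": 0, "claw": -1}, {"x": 0.002, "y": 0.036, "z": 0, "wx": 0, "wy": 0, "wz": 0, "claw": -1}, {"x": 0.002, "y": 0.036, "z": 0, "wx": 0, "wy": 0, "wz": 0, "claw": -1}, {"x": 0.002, "y": 0.036, "z": 0, "wx": 0, "wy": 0, "wz": 0, "claw": -1}, {"x": 0.002, "y": 0.036, "z": 0, "wx": 0, "wy": 0, "wz": 0, "claw": -1}, {"x": 0.002, "y": 0.036, "z": 0, "wx": 0, "wy": 0, "wz": 0, "claw": -1}, {"x": 0.001, "y": 0.036, "z": 0, "wx": 0, "wy": 0, "wz": 0, "claw": -1}, {"x": 0.001, "y": 0.036, "z": 0, "wx": 0, "wy": 0, "wz": 0, "claw": -1}, {"x": 0.001, "y": 0.036, "z": 0, "wx": 0, "wy": 0, "wz": 0, "claw": -1}, {"x": 0.001, "y": 0.036, "z": 0, "wx": 0, "wy": 0, "wz": 0, "claw": -1}])

```text
time_s: 17.05
position: [463.7, -209.9, 308.4]
orientation: [0.0, 1.0, 0.008, -0.012]
force: [1.0, 0.7, -2.9]
opening: 0.401
```

```bash
python3 chk.py '[471.6,-303,315]'
```

```text
17.05 [ 463.7 -209.9  308.4] tool delta mm [ 6.2 93.2 -6.7] rot [0.001 0.023 0.016] F [ 1.   0.7 -2.9] op 0.401 q [-0.01  0.19  0.42  1.85 -0.07  1.15  0.46]
```

Emit:
jog_arm(increments=[{"x": 0.005, "y": 0.03, "z": -0.004, "wx": 0.001, "wy": 0.023, "wz": 0.016, "claw": -1}, {"x": 0.002, "y": 0.025, "z": 0, "wx": 0, "wy": 0, "wz": 0, "claw": -1}, {"x": 0, "y": 0.017, "z": 0, "wx": 0, "wy": 0, "wz": 0, "claw": -1}, {"x": 0, "y": 0.01, "z": 0, "wx": 0, "wy": 0, "wz": 0, "claw": -1}, {"x": 0, "y": 0, "z": 0, "wx": 0, "wy": 0, "wz": 0, "claw": -1}, {"x": 0, "y": 0, "z": 0, "wx": 0, "wy": 0, "wz": 0, "claw": -1}])

```text
time_s: 17.55
position: [459.3, -309.4, 306.2]
orientation: [0.001, 1.0, -0.01, -0.007]
force: [-0.4, 0.6, -3.2]
opening: 0.409
```

```bash
python3 chk.py '[471.6,-303,300]'
```

```text
17.55 [ 459.3 -309.4  306.2] tool delta mm [12.2 -6.6  6. ] rot [ 0.003  0.013 -0.02 ] F [-0.4  0.6 -3.2] op 0.409 q [ 0.14  0.27  0.48  1.76 -0.13  1.15  0.64]
```

Emit:
jog_arm(increments=[{"x": 0.012, "y": -0.003, "z": 0.003, "wx": 0.003, "wy": 0.013, "wz": -0.02, "claw": -1}, {"x": 0, "y": 0, "z": 0, "wx": 0, "wy": 0, "wz": 0, "claw": -1}, {"x": 0, "y": 0, "z": 0, "wx": 0, "wy": 0, "wz": 0, "claw": -1}, {"x": 0, "y": 0, "z": 0, "wx": 0, "wy": 0, "wz": 0, "claw": -1}])

```text
time_s: 17.88
position: [473.3, -300.6, 301.2]
orientation: [-0.002, 1.0, 0.005, -0.0]
force: [0.1, -0.2, -1.8]
opening: 0.402
```

```bash
python3 chk.py '[471.6,-303,300]'
```

```text
17.8833 [ 473.3 -300.6  301.2] tool delta mm [-1.7  2.4  1.2] rot [-0.005  0.001  0.009] F [ 0.1 -0.2 -1.8] op 0.402 q [ 0.14  0.29  0.47  1.75 -0.15  1.14  0.66]
```

Emit:
jog_arm(increments=[{"x": -0.002, "y": 0.002, "z": 0.005, "wx": -0.005, "wy": 0.001, "wz": 0.009, "claw": -1}, {"x": 0, "y": 0, "z": 0.01, "wx": 0, "wy": 0, "wz": 0, "claw": -1}, {"x": 0, "y": 0, "z": 0.01, "wx": 0, "wy": 0, "wz": 0, "claw": -1}, {"x": 0, "y": 0, "z": 0.005, "wx": 0, "wy": 0, "wz": 0, "claw": -1}, {"x": 0, "y": 0, "z": 0, "wx": 0, "wy": 0, "wz": 0, "claw": -1}])

```text
time_s: 18.3
position: [472.1, -299.7, 268.2]
orientation: [-0.0, 1.0, 0.002, 0.001]
force: [-0.7, 0.2, -1.5]
opening: 0.407
```

```bash
python3 chk.py '[471.6,-303,233]'; python3 look.py d.png 73 'sense()["position"][:2]'
```

```text
18.3 [ 472.1 -299.7  268.2] tool delta mm [-0.5  3.3 35.2] rot [-0.    -0.001  0.004] F [-0.7  0.2 -1.5] op 0.407 q [ 0.14  0.31  0.46  1.8  -0.16  1.07  0.67]
(576, 1024, 3)
```

View pics/bothd.png

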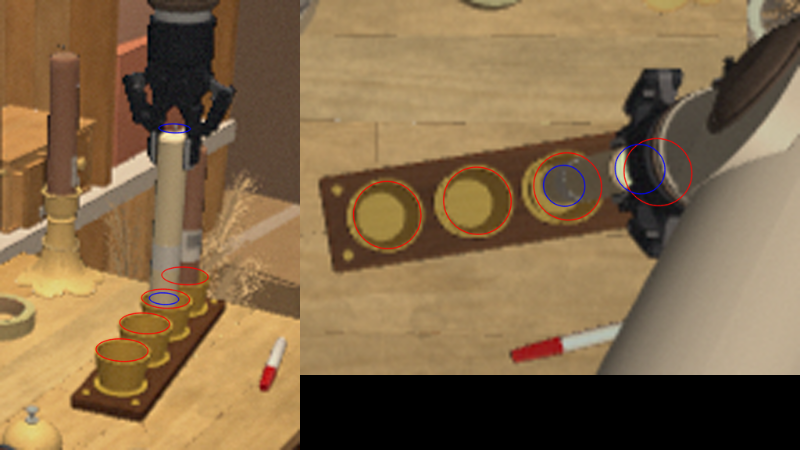

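Emit:
jog_arm(increments=[{"x": 0, "y": 0.003, "z": 0.01, "wx": 0, "wy": -0.001, "wz": 0.004, "claw": -1}, {"x": 0, "y": 0, "z": 0.01, "wx": 0, "wy": 0, "wz": 0, "claw": -1}, {"x": 0, "y": 0, "z": 0.006, "wx": 0, "wy": 0, "wz": 0, "claw": -1}, {"x": 0, "y": 0, "z": 0, "wx": 0, "wy": 0, "wz": 0, "claw": -1}, {"x": 0, "y": 0, "z": 0, "wx": 0, "wy": 0, "wz": 0, "claw": -1}])

```text
time_s: 18.82
position: [472.7, -304.4, 240.9]
orientation: [0.001, 1.0, -0.001, 0.001]
force: [0.2, -0.0, -2.2]
opening: 0.406
```

```bash
python3 chk.py '[471.6,-303,229]'
```

```text
18.8167 [ 472.7 -304.4  240.9] tool delta mm [-1.1 -1.4 11.9] rot [ 0.001 -0.002 -0.001] F [ 0.2 -0.  -2.2] op 0.406 q [ 0.15  0.35  0.46  1.82 -0.18  1.01  0.68]
```

Emit:
jog_arm(increments=[{"x": -0.001, "y": -0.001, "z": 0.003, "wx": 0.001, "wy": -0.002, "wz": 0, "claw": -1}, {"x": 0, "y": 0, "z": 0.003, "wx": 0, "wy": 0, "wz": 0, "claw": -1}, {"x": 0, "y": 0, "z": 0.001, "wx": 0, "wy": 0, "wz": 0, "claw": -1}, {"x": 0, "y": 0, "z": 0, "wx": 0, "wy": 0, "wz": 0, "claw": -1}])

```text
time_s: 19.15
position: [471.7, -303.5, 233.4]
orientation: [0.0, 1.0, -0.001, -0.0]
force: [0.7, 0.1, -2.2]
opening: 0.407
```

```bash
python3 chk.py '[471.6,-303,229]'
```

```text
19.15 [ 471.7 -303.5  233.4] tool delta mm [-0.1 -0.5  4.4] rot [ 0.     0.    -0.002] F [ 0.7  0.1 -2.2] op 0.407 q [ 0.16  0.36  0.46  1.83 -0.18  1.    0.69]
```

Emit:
jog_arm(increments=[{"x": 0, "y": 0, "z": 0.0015, "wx": 0, "wy": 0, "wz": 0, "claw": -1}, {"x": 0, "y": 0, "z": 0.001, "wx": 0, "wy": 0, "wz": 0, "claw": -1}, {"x": 0, "y": 0, "z": 0.001, "wx": 0, "wy": 0, "wz": 0, "claw": -1}])

```text
time_s: 19.4
position: [472.2, -303.6, 230.3]
orientation: [0.0, 1.0, -0.001, 0.001]
force: [-0.9, -0.2, -2.3]
opening: 0.402
```

```bash
python3 chk.py '[471.6,-303,229]'
```

```text
19.4 [ 472.2 -303.6  230.3] tool delta mm [-0.6 -0.6  1.3] rot [ 0.001 -0.001 -0.001] F [-0.9 -0.2 -2.3] op 0.402 q [ 0.16  0.36  0.46  1.83 -0.19  0.99  0.69]
```

Emit:
jog_arm(increments=[{"x": 0, "y": 0, "z": 0.0015, "wx": 0, "wy": 0, "wz": 0, "claw": -1}, {"x": 0, "y": 0, "z": 0.001, "wx": 0, "wy": 0, "wz": 0, "claw": -1}])

```text
time_s: 19.57
position: [472.6, -303.8, 228.2]
orientation: [0.001, 1.0, -0.001, 0.001]
force: [-0.7, 0.2, 5.6]
opening: 0.402
```

```bash
python3 chk.py '[471.6,-303,229]'
```

```text
19.5667 [ 472.6 -303.8  228.2] tool delta mm [-1.  -0.8 -0.8] rot [ 0.001 -0.002 -0.001] F [-0.7  0.2  5.6] op 0.402 q [ 0.16  0.36  0.45  1.83 -0.19  0.99  0.69]
```

Emit:
jog_arm(increments=[{"x": 0, "y": 0, "z": 0, "wx": 0, "wy": 0, "wz": 0, "claw": -0.1}, {"x": 0, "y": 0, "z": 0, "wx": 0, "wy": 0, "wz": 0, "claw": 0.1}, {"x": 0, "y": 0, "z": 0, "wx": 0, "wy": 0, "wz": 0, "claw": 0.3}, {"x": 0, "y": 0, "z": 0, "wx": 0, "wy": 0, "wz": 0, "claw": 0.6}, {"x": 0, "y": 0, "z": 0, "wx": 0, "wy": 0, "wz": 0, "claw": 1}, {"x": 0, "y": 0, "z": 0, "wx": 0, "wy": 0, "wz": 0, "claw": 1}, {"x": 0, "y": 0, "z": 0, "wx": 0, "wy": 0, "wz": 0, "claw": 1}])

```text
time_s: 20.15
position: [473.7, -304.6, 229.6]
orientation: [0.001, 1.0, -0.001, 0.003]
force: [-0.4, -0.3, 0.3]
opening: 1.001
```

```bash
python3 chk.py '[471.6,-303,231.3]';python3 look.py e.png 33 '[471.6,-303]'
```

```text
20.15 [ 473.7 -304.6  229.6] tool delta mm [-2.1 -1.6 -1.8] rot [ 0.002 -0.005 -0.001] F [-0.4 -0.3  0.3] op 1.001 q [ 0.16  0.36  0.45  1.83 -0.19  0.99  0.69]
(576, 1024, 3)
```

View pics/bothe.png

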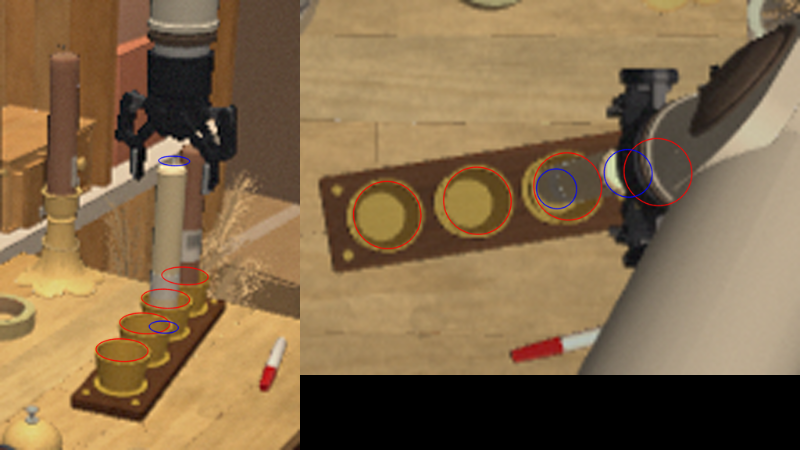

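Emit:
jog_arm(increments=[{"x": -0.001, "y": 0, "z": -0.01, "wx": 0, "wy": -0.004, "wz": 0, "claw": 1}, {"x": 0, "y": 0, "z": -0.025, "wx": 0, "wy": 0, "wz": 0, "claw": 1}, {"x": 0, "y": 0, "z": -0.03, "wx": 0, "wy": 0, "wz": 0, "claw": 1}, {"x": 0, "y": 0, "z": -0.025, "wx": 0, "wy": 0, "wz": 0, "claw": 1}, {"x": 0, "y": -0.02, "z": 0, "wx": 0, "wy": 0, "wz": 0, "claw": 1}, {"x": 0, "y": -0.035, "z": 0, "wx": 0, "wy": 0, "wz": 0, "claw": 1}, {"x": 0, "y": -0.04, "z": 0, "wx": 0, "wy": 0, "wz": 0, "claw": 1}, {"x": 0, "y": -0.04, "z": 0, "wx": 0, "wy": 0, "wz": 0, "claw": 1}, {"x": 0, "y": -0.04, "z": 0, "wx": 0, "wy": 0, "wz": 0, "claw": 1}, {"x": 0, "y": -0.04, "z": 0, "wx": 0, "wy": 0, "wz": 0, "claw": 1}, {"x": 0, "y": -0.04, "z": 0, "wx": 0, "wy": 0, "wz": 0, "claw": 1}, {"x": 0, "y": -0.04, "z": 0, "wx": 0, "wy": 0, "wz": 0, "claw": 1}])

```text
time_s: 21.25
position: [473.4, -12.4, 331.6]
orientation: [0.006, 1.0, -0.013, 0.004]
force: [0.1, 0.3, -0.4]
opening: 1.001
```

```bash
python3 chk.py '[465,274,310]'
```

```text
21.25 [473.4 -12.4 331.6] tool delta mm [ -16.3 -286.3   18.3] rot [ 0.011 -0.008 -0.027] F [ 0.1  0.3 -0.4] op 1.001 q [-0.29  0.07  0.26  1.91 -0.01  1.16 -0.05]
```

Emit:
jog_arm(increments=[{"x": 0, "y": -0.04, "z": 0, "wx": 0.011, "wy": -0.008, "wz": -0.027, "claw": 1}, {"x": -0.001, "y": -0.04, "z": 0, "wx": 0, "wy": 0, "wz": 0, "claw": 1}, {"x": -0.001, "y": -0.04, "z": 0, "wx": 0, "wy": 0, "wz": 0, "claw": 1}, {"x": -0.001, "y": -0.04, "z": 0, "wx": 0, "wy": 0, "wz": 0, "claw": 1}, {"x": -0.001, "y": -0.04, "z": 0, "wx": 0, "wy": 0, "wz": 0, "claw": 1}, {"x": 0, "y": -0.03, "z": 0, "wx": 0, "wy": 0, "wz": 0, "claw": 1}, {"x": 0, "y": -0.022, "z": 0, "wx": 0, "wy": 0, "wz": 0, "claw": 1}, {"x": 0, "y": -0.01, "z": 0, "wx": 0, "wy": 0, "wz": 0, "claw": 1}, {"x": 0, "y": 0, "z": 0, "wx": 0, "wy": 0, "wz": 0, "claw": 1}, {"x": 0, "y": 0, "z": 0, "wx": 0, "wy": 0, "wz": 0, "claw": 1}, {"x": 0, "y": 0, "z": 0, "wx": 0, "wy": 0, "wz": 0, "claw": 1}])

```text
time_s: 22.17
position: [466.3, 269.7, 340.9]
orientation: [-0.002, 1.0, 0.006, 0.005]
force: [0.2, 0.1, 0.5]
opening: 0.997
```

```bash
python3 chk.py '[465,274,265]'
```

```text
22.1667 [466.3 269.7 340.9] tool delta mm [-2.  -4.  75.9] rot [-0.004 -0.009  0.012] F [0.2 0.1 0.5] op 0.997 q [-0.61  0.19  0.04  1.75 -0.01  1.2  -0.56]
```

Emit:
jog_arm(increments=[{"x": -0.002, "y": -0.004, "z": 0.02, "wx": -0.004, "wy": -0.009, "wz": 0.012, "claw": 1}, {"x": 0, "y": 0, "z": 0.022, "wx": 0, "wy": 0, "wz": 0, "claw": 1}, {"x": 0, "y": 0, "z": 0.018, "wx": 0, "wy": 0, "wz": 0, "claw": 1}, {"x": 0, "y": 0, "z": 0, "wx": 0, "wy": 0, "wz": 0, "claw": 1}, {"x": 0, "y": 0, "z": 0, "wx": 0, "wy": 0, "wz": 0, "claw": 1}, {"x": 0, "y": 0, "z": 0, "wx": 0, "wy": 0, "wz": 0, "claw": 1}])

```text
time_s: 22.67
position: [469.4, 261.0, 282.6]
orientation: [0.002, 1.0, -0.009, 0.002]
force: [-0.6, 0.1, 0.1]
opening: 1.0
```

```bash
python3 chk.py '[465,274,265]'
```

```text
22.6667 [469.4 261.  282.6] tool delta mm [ -4.7 -13.   17.6] rot [ 0.003 -0.005 -0.019] F [-0.6  0.1  0.1] op 1.0 q [-0.6   0.24  0.04  1.82 -0.01  1.08 -0.57]
```

Emit:
jog_arm(increments=[{"x": -0.004, "y": -0.011, "z": 0.01, "wx": 0.003, "wy": -0.005, "wz": -0.019, "claw": 1}, {"x": 0, "y": 0, "z": 0.003, "wx": 0, "wy": 0, "wz": 0, "claw": 1}, {"x": 0, "y": 0, "z": 0, "wx": 0, "wy": 0, "wz": 0, "claw": 1}, {"x": 0, "y": 0, "z": 0, "wx": 0, "wy": 0, "wz": 0, "claw": 1}])

```text
time_s: 23.0
position: [467.5, 272.5, 272.0]
orientation: [-0.002, 1.0, -0.0, 0.002]
force: [-0.1, -0.4, 0.3]
opening: 1.001
```

```bash
python3 chk.py '[465,274,210]'
```

```text
23.0 [467.5 272.5 272. ] tool delta mm [-2.7 -1.3 62. ] rot [-0.003 -0.004 -0.   ] F [-0.1 -0.4  0.3] op 1.001 q [-0.61  0.26  0.03  1.83 -0.01  1.06 -0.57]
```

Emit:
jog_arm(increments=[{"x": -0.004, "y": -0.001, "z": 0.015, "wx": -0.003, "wy": -0.006, "wz": 0, "claw": 1}, {"x": -0.001, "y": 0, "z": 0.016, "wx": 0, "wy": -0.002, "wz": 0, "claw": 1}, {"x": -0.001, "y": 0, "z": 0.016, "wx": 0, "wy": -0.002, "wz": 0, "claw": 1}, {"x": 0, "y": 0, "z": 0.008, "wx": 0, "wy": 0, "wz": 0, "claw": 1}, {"x": 0, "y": 0, "z": 0, "wx": 0, "wy": 0, "wz": 0, "claw": 1}, {"x": 0, "y": 0, "z": 0, "wx": 0, "wy": 0, "wz": 0, "claw": 1}])

```text
time_s: 23.5
position: [463.2, 276.0, 218.5]
orientation: [-0.002, 1.0, 0.001, -0.0]
force: [0.2, -0.6, -0.8]
opening: 1.0
```

```bash
python3 chk.py '[465,274,210]'
```

```text
23.5 [463.2 276.  218.5] tool delta mm [1.8 2.1 8.5] rot [-0.004  0.     0.002] F [ 0.2 -0.6 -0.8] op 1.0 q [-0.61  0.31  0.03  1.88 -0.01  0.95 -0.57]
```

Emit:
jog_arm(increments=[{"x": 0.001, "y": 0.002, "z": 0.007, "wx": -0.004, "wy": 0, "wz": 0.002, "claw": 1}, {"x": 0, "y": 0, "z": 0, "wx": 0, "wy": 0, "wz": 0, "claw": 0.2}, {"x": 0, "y": 0, "z": 0, "wx": 0, "wy": 0, "wz": 0, "claw": 0.1}, {"x": 0, "y": 0, "z": 0, "wx": 0, "wy": 0, "wz": 0, "claw": 0}])

```text
time_s: 23.83
position: [465.8, 274.6, 213.3]
orientation: [-0.001, 1.0, -0.0, 0.001]
force: [0.1, 0.2, -0.4]
opening: 0.603
```

```bash
python3 chk.py '[465,274,210]';  python3 - <<'E'
from h import *
g=cam('side'); cv2.imwrite('pics/s7.png',cv2.resize(g['frame'][100:350,220:460],None,fx=2.4,fy=2.4))
E
```

```text
23.8333 [465.8 274.6 213.3] tool delta mm [-0.8  0.6  3.3] rot [-0.001 -0.003 -0.   ] F [ 0.1  0.2 -0.4] op 0.603 q [-0.61  0.32  0.03  1.88 -0.01  0.93 -0.57]
```

View pics/s7.png

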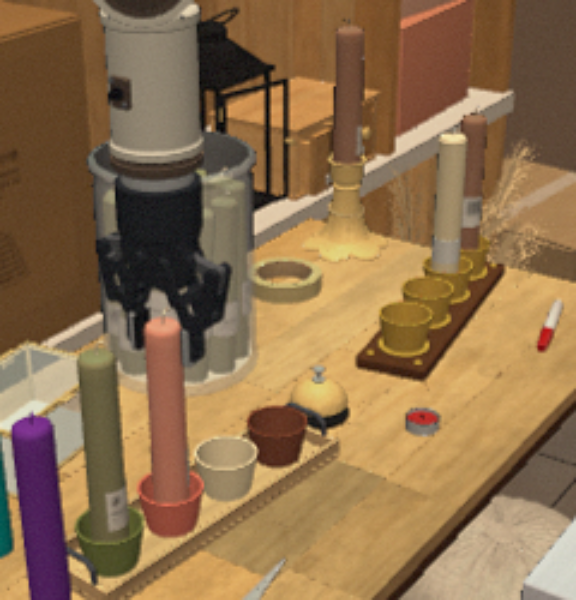

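Emit:
jog_arm(increments=[{"x": -0.001, "y": 0, "z": 0.001, "wx": -0.001, "wy": -0.003, "wz": 0, "claw": -1}, {"x": 0, "y": 0, "z": 0, "wx": 0, "wy": 0, "wz": 0, "claw": -1}, {"x": 0, "y": 0, "z": 0, "wx": 0, "wy": 0, "wz": 0, "claw": -1}, {"x": 0, "y": 0, "z": 0, "wx": 0, "wy": 0, "wz": 0, "claw": -1}, {"x": 0, "y": 0, "z": 0, "wx": 0, "wy": 0, "wz": 0, "claw": -1}])

```text
time_s: 24.3
position: [465.3, 275.0, 213.5]
orientation: [-0.001, 1.0, -0.0, 0.001]
force: [-0.4, -0.2, -2.4]
opening: 0.404
```

```bash
python3 chk.py '[465,274,210]'
```

```text
24.3 [465.3 275.  213.5] tool delta mm [-0.3  1.   3.5] rot [-0.001 -0.001 -0.001] F [-0.4 -0.2 -2.4] op 0.404 q [-0.61  0.32  0.03  1.88 -0.01  0.93 -0.57]
```

Emit:
jog_arm(increments=[{"x": 0, "y": 0, "z": -0.006, "wx": 0, "wy": 0, "wz": 0, "claw": -1}, {"x": 0, "y": 0, "z": -0.01, "wx": 0, "wy": 0, "wz": 0, "claw": -1}, {"x": 0, "y": 0, "z": -0.015, "wx": 0, "wy": 0, "wz": 0, "claw": -1}, {"x": 0, "y": 0, "z": -0.02, "wx": 0, "wy": 0, "wz": 0, "claw": -1}, {"x": 0, "y": 0, "z": -0.02, "wx": 0, "wy": 0, "wz": 0, "claw": -1}, {"x": 0, "y": 0, "z": -0.02, "wx": 0, "wy": 0, "wz": 0, "claw": -1}, {"x": 0, "y": 0, "z": -0.01, "wx": 0, "wy": 0, "wz": 0, "claw": -1}, {"x": 0, "y": 0, "z": 0, "wx": 0, "wy": 0, "wz": 0, "claw": -1}])

```text
time_s: 24.97
position: [463.9, 274.0, 321.7]
orientation: [0.0, 1.0, -0.0, -0.001]
force: [0.6, 1.5, -1.5]
opening: 0.406
```

```bash
python3 chk.py '[458.4,-224,315]'
```

```text
24.9667 [463.9 274.  321.7] tool delta mm [ -5.1 498.    7. ] rot [ 0.     0.001 -0.001] F [ 0.6  1.5 -1.5] op 0.406 q [-0.61  0.21  0.03  1.77 -0.01  1.17 -0.58]
```

Emit:
jog_arm(increments=[{"x": 0, "y": 0.012, "z": 0, "wx": 0, "wy": 0, "wz": 0, "claw": -1}, {"x": 0, "y": 0.022, "z": 0, "wx": 0, "wy": 0, "wz": 0, "claw": -1}, {"x": 0, "y": 0.03, "z": 0, "wx": 0, "wy": 0, "wz": 0, "claw": -1}, {"x": 0, "y": 0.036, "z": 0, "wx": 0, "wy": 0, "wz": 0, "claw": -1}, {"x": 0, "y": 0.036, "z": 0, "wx": 0, "wy": 0, "wz": 0, "claw": -1}, {"x": 0, "y": 0.036, "z": 0, "wx": 0, "wy": 0, "wz": 0, "claw": -1}, {"x": 0, "y": 0.036, "z": 0, "wx": 0, "wy": 0, "wz": 0, "claw": -1}, {"x": 0, "y": 0.036, "z": 0, "wx": 0, "wy": 0, "wz": 0, "claw": -1}, {"x": 0, "y": 0.036, "z": 0, "wx": 0, "wy": 0, "wz": 0, "claw": -1}, {"x": 0, "y": 0.036, "z": 0, "wx": 0, "wy": 0, "wz": 0, "claw": -1}, {"x": 0, "y": 0.036, "z": 0, "wx": 0, "wy": 0, "wz": 0, "claw": -1}, {"x": 0, "y": 0.036, "z": 0, "wx": 0, "wy": 0, "wz": 0, "claw": -1}])

```text
time_s: 25.97
position: [453.8, -129.8, 309.6]
orientation: [-0.0, 1.0, 0.007, -0.009]
force: [0.5, 0.1, -2.1]
opening: 0.409
```

```bash
python3 chk.py '[458.4,-224,315]'
```

```text
25.9667 [ 453.8 -129.8  309.6] tool delta mm [ 3.2 94.2 -5.5] rot [-0.001  0.018  0.014] F [ 0.5  0.1 -2.1] op 0.409 q [-0.13  0.1   0.37  1.93 -0.04  1.14  0.28]
```

Emit:
jog_arm(increments=[{"x": 0.005, "y": 0.03, "z": -0.004, "wx": -0.001, "wy": 0.018, "wz": 0.014, "claw": -1}, {"x": 0.002, "y": 0.024, "z": 0, "wx": 0, "wy": 0, "wz": 0, "claw": -1}, {"x": 0, "y": 0.016, "z": 0, "wx": 0, "wy": 0, "wz": 0, "claw": -1}, {"x": 0, "y": 0.008, "z": 0, "wx": 0, "wy": 0, "wz": 0, "claw": -1}, {"x": 0, "y": 0, "z": 0, "wx": 0, "wy": 0, "wz": 0, "claw": -1}, {"x": 0, "y": 0, "z": 0, "wx": 0, "wy": 0, "wz": 0, "claw": -1}])

```text
time_s: 26.47
position: [449.8, -224.5, 307.4]
orientation: [0.001, 1.0, -0.01, -0.006]
force: [-0.4, 0.8, -1.9]
opening: 0.406
```

```bash
python3 chk.py '[458.4,-224,300]'
```

```text
26.4667 [ 449.8 -224.5  307.4] tool delta mm [ 8.6 -0.7  7.3] rot [ 0.002  0.012 -0.021] F [-0.4  0.8 -1.9] op 0.406 q [ 0.    0.17  0.45  1.87 -0.07  1.13  0.46]
```

Emit:
jog_arm(increments=[{"x": 0.008, "y": 0.001, "z": 0.003, "wx": 0.002, "wy": 0.012, "wz": -0.021, "claw": -1}, {"x": 0, "y": 0, "z": 0, "wx": 0, "wy": 0, "wz": 0, "claw": -1}, {"x": 0, "y": 0, "z": 0, "wx": 0, "wy": 0, "wz": 0, "claw": -1}, {"x": 0, "y": 0, "z": 0, "wx": 0, "wy": 0, "wz": 0, "claw": -1}])

```text
time_s: 26.8
position: [456.9, -220.3, 302.4]
orientation: [-0.002, 1.0, 0.003, -0.002]
force: [0.3, -0.2, -1.0]
opening: 0.407
```

```bash
python3 chk.py '[458.4,-224,300]'
```

```text
26.8 [ 456.9 -220.3  302.4] tool delta mm [1.5 3.7 2.4] rot [-0.004  0.004  0.006] F [ 0.3 -0.2 -1. ] op 0.407 q [ 0.    0.18  0.45  1.87 -0.09  1.12  0.49]
```

Emit:
jog_arm(increments=[{"x": 0.001, "y": 0.003, "z": 0.005, "wx": -0.004, "wy": 0.004, "wz": 0.006, "claw": -1}, {"x": 0, "y": 0, "z": 0.01, "wx": 0, "wy": 0, "wz": 0, "claw": -1}, {"x": 0, "y": 0, "z": 0.01, "wx": 0, "wy": 0, "wz": 0, "claw": -1}, {"x": 0, "y": 0, "z": 0.005, "wx": 0, "wy": 0, "wz": 0, "claw": -1}, {"x": 0, "y": 0, "z": 0, "wx": 0, "wy": 0, "wz": 0, "claw": -1}])

```text
time_s: 27.22
position: [457.9, -220.7, 269.3]
orientation: [-0.0, 1.0, 0.001, 0.0]
force: [0.5, 0.6, -1.9]
opening: 0.401
```

```bash
python3 chk.py '[458.4,-224,236]'; python3 look.py f.png 74 'sense()["position"][:2]'
```

```text
27.2167 [ 457.9 -220.7  269.3] tool delta mm [ 0.4  3.3 33.3] rot [-0.    -0.     0.003] F [ 0.5  0.6 -1.9] op 0.401 q [ 0.01  0.21  0.44  1.91 -0.11  1.04  0.5 ]
(576, 1024, 3)
```

View pics/bothf.png

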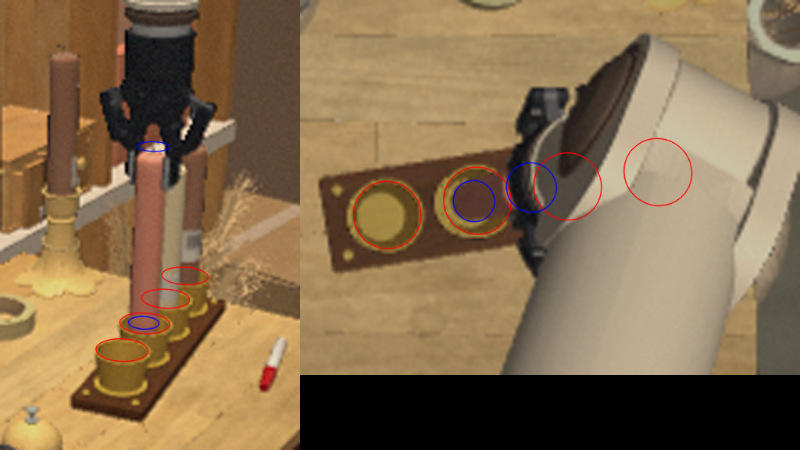

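Emit:
jog_arm(increments=[{"x": 0, "y": 0.003, "z": 0.01, "wx": 0, "wy": 0, "wz": 0.003, "claw": -1}, {"x": 0, "y": 0, "z": 0.01, "wx": 0, "wy": 0, "wz": 0, "claw": -1}, {"x": 0, "y": 0, "z": 0.006, "wx": 0, "wy": 0, "wz": 0, "claw": -1}, {"x": 0, "y": 0, "z": 0, "wx": 0, "wy": 0, "wz": 0, "claw": -1}, {"x": 0, "y": 0, "z": 0, "wx": 0, "wy": 0, "wz": 0, "claw": -1}])

```text
time_s: 27.73
position: [458.7, -225.1, 241.9]
orientation: [0.0, 1.0, -0.001, 0.001]
force: [0.7, 0.2, -1.0]
opening: 0.405
```

```bash
python3 chk.py '[458.4,-224,230.5]'
```

```text
27.7333 [ 458.7 -225.1  241.9] tool delta mm [-0.4 -1.1 11.4] rot [ 0.001 -0.002 -0.001] F [ 0.7  0.2 -1. ] op 0.405 q [ 0.02  0.25  0.44  1.94 -0.13  0.98  0.52]
```

Emit:
jog_arm(increments=[{"x": 0, "y": -0.001, "z": 0.003, "wx": 0.001, "wy": -0.002, "wz": 0, "claw": -1}, {"x": 0, "y": 0, "z": 0.003, "wx": 0, "wy": 0, "wz": 0, "claw": -1}, {"x": 0, "y": 0, "z": 0.001, "wx": 0, "wy": 0, "wz": 0, "claw": -1}, {"x": 0, "y": 0, "z": 0, "wx": 0, "wy": 0, "wz": 0, "claw": -1}])

```text
time_s: 28.07
position: [459.0, -224.1, 234.4]
orientation: [-0.0, 1.0, -0.001, 0.0]
force: [-0.8, 0.7, -1.5]
opening: 0.406
```

```bash
python3 chk.py '[458.4,-224,230.5]'
```

```text
28.0667 [ 459.  -224.1  234.4] tool delta mm [-0.6 -0.1  3.9] rot [-0.    -0.001 -0.002] F [-0.8  0.7 -1.5] op 0.406 q [ 0.03  0.26  0.44  1.94 -0.13  0.97  0.53]
```

Emit:
jog_arm(increments=[{"x": 0, "y": 0, "z": 0.001, "wx": 0, "wy": 0, "wz": 0, "claw": -1}, {"x": 0, "y": 0, "z": 0.001, "wx": 0, "wy": 0, "wz": 0, "claw": -1}])

```text
time_s: 28.23
position: [459.3, -224.1, 232.7]
orientation: [0.0, 1.0, -0.001, 0.001]
force: [-0.4, 0.7, -1.1]
opening: 0.405
```

Emit:
jog_arm(increments=[{"x": -0.001, "y": 0, "z": 0.001, "wx": 0, "wy": -0.001, "wz": 0, "claw": -1}, {"x": 0, "y": 0, "z": 0.001, "wx": 0, "wy": 0, "wz": 0, "claw": -1}])

```text
time_s: 28.4
position: [458.5, -224.2, 230.9]
orientation: [0.0, 1.0, -0.001, 0.001]
force: [-0.2, 0.4, -1.3]
opening: 0.403
```

Emit:
jog_arm(increments=[{"x": 0, "y": 0, "z": 0.001, "wx": 0, "wy": 0, "wz": 0, "claw": -1}])

```text
time_s: 28.48
position: [458.7, -224.4, 230.3]
orientation: [0.0, 1.0, -0.001, 0.001]
force: [-2.6, 0.6, 9.4]
opening: 0.407
```

Floor contact at +9 N; release.

Emit:
jog_arm(increments=[{"x": 0, "y": 0, "z": 0, "wx": 0, "wy": 0, "wz": 0, "claw": -0.1}, {"x": 0, "y": 0, "z": 0, "wx": 0, "wy": 0, "wz": 0, "claw": 0.1}, {"x": 0, "y": 0, "z": 0, "wx": 0, "wy": 0, "wz": 0, "claw": 0.3}, {"x": 0, "y": 0, "z": 0, "wx": 0, "wy": 0, "wz": 0, "claw": 0.6}, {"x": 0, "y": 0, "z": 0, "wx": 0, "wy": 0, "wz": 0, "claw": 1}, {"x": 0, "y": 0, "z": 0, "wx": 0, "wy": 0, "wz": 0, "claw": 1}, {"x": 0, "y": 0, "z": 0, "wx": 0, "wy": 0, "wz": 0, "claw": 1}])

```text
time_s: 29.07
position: [459.6, -224.8, 231.2]
orientation: [0.001, 1.0, -0.001, 0.002]
force: [0.5, -0.2, -0.1]
opening: 0.997
```

```bash
python3 chk.py '[458.4,-224,231.3]';python3 look.py g.png 33 '[458.4,-224]'
```

```text
29.0667 [ 459.6 -224.8  231.2] tool delta mm [-1.2 -0.8 -0.1] rot [ 0.001 -0.004 -0.001] F [ 0.5 -0.2 -0.1] op 0.997 q [ 0.03  0.26  0.44  1.95 -0.14  0.95  0.53]
(576, 1024, 3)
```

View pics/bothg.png

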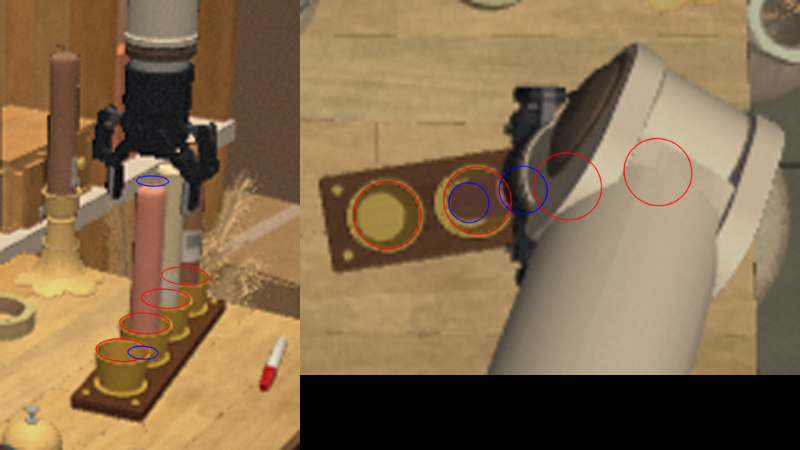

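Emit:
jog_arm(increments=[{"x": 0, "y": 0, "z": -0.01, "wx": 0, "wy": -0.004, "wz": 0, "claw": 1}, {"x": 0, "y": 0, "z": -0.025, "wx": 0, "wy": 0, "wz": 0, "claw": 1}, {"x": 0, "y": 0, "z": -0.03, "wx": 0, "wy": 0, "wz": 0, "claw": 1}, {"x": 0, "y": 0, "z": -0.025, "wx": 0, "wy": 0, "wz": 0, "claw": 1}, {"x": 0.001, "y": -0.02, "z": 0, "wx": 0, "wy": 0, "wz": 0, "claw": 1}, {"x": 0.001, "y": -0.035, "z": 0, "wx": 0, "wy": 0, "wz": 0, "claw": 1}, {"x": 0.001, "y": -0.04, "z": 0, "wx": 0, "wy": 0, "wz": 0, "claw": 1}, {"x": 0.001, "y": -0.04, "z": 0, "wx": 0, "wy": 0, "wz": 0, "claw": 1}, {"x": 0.001, "y": -0.04, "z": 0, "wx": 0, "wy": 0, "wz": 0, "claw": 1}, {"x": 0.001, "y": -0.04, "z": 0, "wx": 0, "wy": 0, "wz": 0, "claw": 1}, {"x": 0.001, "y": -0.04, "z": 0, "wx": 0, "wy": 0, "wz": 0, "claw": 1}, {"x": 0.001, "y": -0.04, "z": 0, "wx": 0, "wy": 0, "wz": 0, "claw": 1}])

```text
time_s: 30.17
position: [469.6, 69.4, 326.0]
orientation: [0.003, 1.0, -0.013, 0.002]
force: [0.8, -0.4, 0.2]
opening: 1.0
```

```bash
python3 chk.py '[473,354.5,310]'
```

```text
30.1667 [469.6  69.4 326. ] tool delta mm [  -4.  -285.1   14.5] rot [ 0.005 -0.004 -0.026] F [ 0.8 -0.4  0.2] op 1.0 q [-0.39  0.08  0.19  1.91 -0.01  1.15 -0.22]
```

Emit:
jog_arm(increments=[{"x": 0, "y": -0.04, "z": 0, "wx": 0.005, "wy": -0.004, "wz": -0.026, "claw": 1}, {"x": 0, "y": -0.04, "z": 0, "wx": 0, "wy": 0, "wz": 0, "claw": 1}, {"x": 0, "y": -0.04, "z": 0, "wx": 0, "wy": 0, "wz": 0, "claw": 1}, {"x": 0, "y": -0.04, "z": 0, "wx": 0, "wy": 0, "wz": 0, "claw": 1}, {"x": 0, "y": -0.04, "z": 0, "wx": 0, "wy": 0, "wz": 0, "claw": 1}, {"x": 0, "y": -0.03, "z": 0, "wx": 0, "wy": 0, "wz": 0, "claw": 1}, {"x": 0, "y": -0.022, "z": 0, "wx": 0, "wy": 0, "wz": 0, "claw": 1}, {"x": 0, "y": -0.01, "z": 0, "wx": 0, "wy": 0, "wz": 0, "claw": 1}, {"x": 0, "y": 0, "z": 0, "wx": 0, "wy": 0, "wz": 0, "claw": 1}, {"x": 0, "y": 0, "z": 0, "wx": 0, "wy": 0, "wz": 0, "claw": 1}, {"x": 0, "y": 0, "z": 0, "wx": 0, "wy": 0, "wz": 0, "claw": 1}])

```text
time_s: 31.08
position: [464.3, 352.4, 325.2]
orientation: [-0.002, 1.0, 0.007, -0.001]
force: [0.3, -0.2, -0.3]
opening: 0.999
```

```bash
python3 chk.py '[473,354.5,265]'
```

```text
31.0833 [464.3 352.4 325.2] tool delta mm [ 8.8 -1.8 60.2] rot [-0.004  0.001  0.015] F [ 0.3 -0.2 -0.3] op 0.999 q [-0.69  0.29 -0.    1.66 -0.    1.2  -0.68]
```

Emit:
jog_arm(increments=[{"x": 0.008, "y": -0.006, "z": 0.01, "wx": -0.004, "wy": 0.001, "wz": 0.015, "claw": 1}, {"x": 0, "y": 0, "z": 0.015, "wx": 0, "wy": 0, "wz": 0, "claw": 1}, {"x": 0, "y": 0, "z": 0.015, "wx": 0, "wy": 0, "wz": 0, "claw": 1}, {"x": 0, "y": 0, "z": 0, "wx": 0, "wy": 0, "wz": 0, "claw": 1}, {"x": 0, "y": 0, "z": 0, "wx": 0, "wy": 0, "wz": 0, "claw": 1}, {"x": 0, "y": 0, "z": 0, "wx": 0, "wy": 0, "wz": 0, "claw": 1}])

```text
time_s: 31.58
position: [477.8, 345.6, 286.9]
orientation: [0.002, 1.0, -0.009, 0.002]
force: [0.8, 0.6, 0.6]
opening: 1.003
```

```bash
python3 chk.py '[473,354.5,265]'; python3 - <<'E'
from h import *
T=[462,234.5,-5.5]
g=cam('side'); p=xf(T,(0,120))
overlay(g,(180,130,360,350),2.7,[(circ(p,50,65),(255,0,255)),(circ(p,227,36),(255,0,0)),(circ([473,354.5],227,36),(0,0,255))],'s8.png')
g=cam('top')
overlay(g,(120,180,320,330),3,[(circ(p,50,65),(255,0,255)),(circ(p,227,36),(255,0,0)),(circ([473,354.5],227,36),(0,0,255))],'t8.png')
E
```

```text
31.5833 [477.8 345.6 286.9] tool delta mm [-5.  -8.9 21.8] rot [ 0.004 -0.004 -0.018] F [0.8 0.6 0.6] op 1.003 q [-0.68  0.33  0.01  1.69  0.    1.12 -0.69]
```

View pics/s8.png

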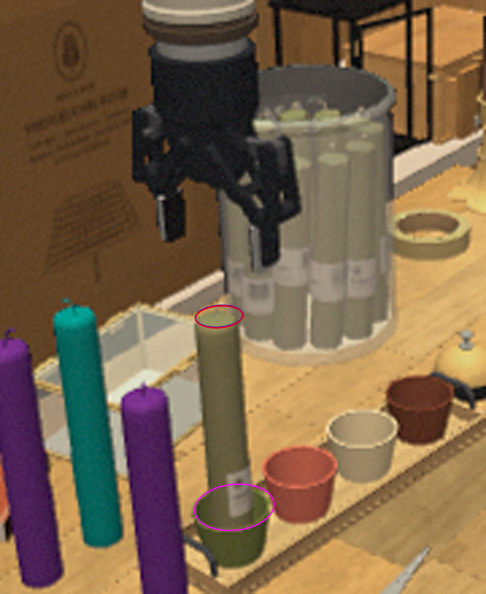

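View pics/t8.png

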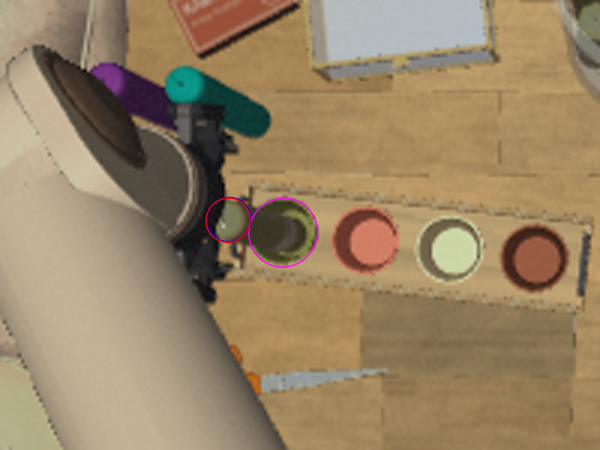

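Emit:
jog_arm(increments=[{"x": -0.004, "y": -0.008, "z": 0.012, "wx": 0.004, "wy": -0.004, "wz": -0.018, "claw": 1}, {"x": 0, "y": 0, "z": 0.005, "wx": 0, "wy": 0, "wz": 0, "claw": 1}, {"x": 0, "y": 0, "z": 0, "wx": 0, "wy": 0, "wz": 0, "claw": 1}, {"x": 0, "y": 0, "z": 0, "wx": 0, "wy": 0, "wz": 0, "claw": 1}])

```text
time_s: 32.02
position: [474.5, 356.0, 271.1]
orientation: [-0.002, 1.0, 0.001, 0.002]
force: [0.2, -0.1, -0.2]
opening: 1.0
```

```bash
python3 chk.py '[473,354.5,211]'
```

```text
32.0167 [474.5 356.  271.1] tool delta mm [-1.7  1.8 60.1] rot [-0.004 -0.004  0.003] F [ 0.2 -0.1 -0.2] op 1.0 q [-0.69  0.35  0.    1.7  -0.    1.09 -0.68]
```

Emit:
jog_arm(increments=[{"x": -0.003, "y": 0.002, "z": 0.015, "wx": -0.004, "wy": -0.006, "wz": 0.003, "claw": 1}, {"x": -0.001, "y": 0, "z": 0.016, "wx": 0, "wy": -0.002, "wz": 0, "claw": 1}, {"x": -0.001, "y": 0, "z": 0.014, "wx": 0, "wy": -0.002, "wz": 0, "claw": 1}, {"x": 0, "y": 0, "z": 0.007, "wx": 0, "wy": 0, "wz": 0, "claw": 1}, {"x": 0, "y": 0, "z": 0, "wx": 0, "wy": 0, "wz": 0, "claw": 1}, {"x": 0, "y": 0, "z": 0, "wx": 0, "wy": 0, "wz": 0, "claw": 1}])

```text
time_s: 32.52
position: [467.8, 354.0, 213.9]
orientation: [0.001, 1.0, 0.0, -0.004]
force: [0.8, -1.1, 0.6]
opening: 1.0
```

```bash
python3 chk.py '[473,354.5,211]'
```

```text
32.5167 [467.8 354.  213.9] tool delta mm [ 5.2 -0.5  2.8] rot [0.001 0.008 0.   ] F [ 0.8 -1.1  0.6] op 1.0 q [-0.69  0.4  -0.    1.76 -0.    0.98 -0.69]
```

Emit:
jog_arm(increments=[{"x": 0.004, "y": 0, "z": 0.002, "wx": 0.001, "wy": 0.008, "wz": 0, "claw": 1}, {"x": 0, "y": 0, "z": 0, "wx": 0, "wy": 0, "wz": 0, "claw": 0.2}, {"x": 0, "y": 0, "z": 0, "wx": 0, "wy": 0, "wz": 0, "claw": 0.1}, {"x": 0, "y": 0, "z": 0, "wx": 0, "wy": 0, "wz": 0, "claw": 0.1}])

```text
time_s: 32.85
position: [473.2, 354.5, 213.0]
orientation: [-0.001, 1.0, 0.0, 0.001]
force: [-0.7, 0.4, -0.4]
opening: 0.602
```

```bash
python3 chk.py '[473,354.5,211]'
```

```text
32.85 [473.2 354.5 213. ] tool delta mm [-0.2 -0.   2. ] rot [-0.001 -0.002  0.   ] F [-0.7  0.4 -0.4] op 0.602 q [-0.69  0.41  0.    1.76  0.    0.97 -0.69]
```

Emit:
jog_arm(increments=[{"x": 0, "y": 0, "z": 0, "wx": -0.001, "wy": -0.002, "wz": 0, "claw": -1}, {"x": 0, "y": 0, "z": 0, "wx": 0, "wy": 0, "wz": 0, "claw": -1}, {"x": 0, "y": 0, "z": 0, "wx": 0, "wy": 0, "wz": 0, "claw": -1}, {"x": 0, "y": 0, "z": 0, "wx": 0, "wy": 0, "wz": 0, "claw": -1}, {"x": 0, "y": 0, "z": 0, "wx": 0, "wy": 0, "wz": 0, "claw": -1}])

```text
time_s: 33.27
position: [473.5, 354.7, 214.1]
orientation: [-0.001, 1.0, -0.0, 0.001]
force: [-0.7, -0.1, -1.8]
opening: 0.403
```

```bash
python3 chk.py '[473,354.5,211]'
```

```text
33.2667 [473.5 354.7 214.1] tool delta mm [-0.5  0.2  3.1] rot [-0.001 -0.001 -0.   ] F [-0.7 -0.1 -1.8] op 0.403 q [-0.69  0.41  0.    1.76 -0.    0.98 -0.69]
```

Emit:
jog_arm(increments=[{"x": 0, "y": 0, "z": -0.006, "wx": 0, "wy": 0, "wz": 0, "claw": -1}, {"x": 0, "y": 0, "z": -0.01, "wx": 0, "wy": 0, "wz": 0, "claw": -1}, {"x": 0, "y": 0, "z": -0.015, "wx": 0, "wy": 0, "wz": 0, "claw": -1}, {"x": 0, "y": 0, "z": -0.02, "wx": 0, "wy": 0, "wz": 0, "claw": -1}, {"x": 0, "y": 0, "z": -0.02, "wx": 0, "wy": 0, "wz": 0, "claw": -1}, {"x": 0, "y": 0, "z": -0.02, "wx": 0, "wy": 0, "wz": 0, "claw": -1}, {"x": 0, "y": 0, "z": -0.01, "wx": 0, "wy": 0, "wz": 0, "claw": -1}, {"x": 0, "y": 0, "z": 0, "wx": 0, "wy": 0, "wz": 0, "claw": -1}])

```text
time_s: 33.93
position: [472.3, 353.8, 322.4]
orientation: [0.0, 1.0, 0.0, -0.0]
force: [0.2, 0.5, -1.5]
opening: 0.403
```

```bash
python3 chk.py '[445.2,-145.1,315]'
```

```text
33.9333 [472.3 353.8 322.4] tool delta mm [-27.1 498.9   7.7] rot [0.001 0.001 0.   ] F [ 0.2  0.5 -1.5] op 0.403 q [-0.69  0.3   0.    1.64 -0.    1.2  -0.69]
```

Emit:
jog_arm(increments=[{"x": -0.001, "y": 0.012, "z": 0, "wx": 0, "wy": 0, "wz": 0, "claw": -1}, {"x": -0.001, "y": 0.022, "z": 0, "wx": 0, "wy": 0, "wz": 0, "claw": -1}, {"x": -0.001, "y": 0.03, "z": 0, "wx": 0, "wy": 0, "wz": 0, "claw": -1}, {"x": -0.002, "y": 0.036, "z": 0, "wx": 0, "wy": 0, "wz": 0, "claw": -1}, {"x": -0.002, "y": 0.036, "z": 0, "wx": 0, "wy": 0, "wz": 0, "claw": -1}, {"x": -0.002, "y": 0.036, "z": 0, "wx": 0, "wy": 0, "wz": 0, "claw": -1}, {"x": -0.002, "y": 0.036, "z": 0, "wx": 0, "wy": 0, "wz": 0, "claw": -1}, {"x": -0.002, "y": 0.036, "z": 0, "wx": 0, "wy": 0, "wz": 0, "claw": -1}, {"x": -0.001, "y": 0.036, "z": 0, "wx": 0, "wy": 0, "wz": 0, "claw": -1}, {"x": -0.001, "y": 0.036, "z": 0, "wx": 0, "wy": 0, "wz": 0, "claw": -1}, {"x": -0.001, "y": 0.036, "z": 0, "wx": 0, "wy": 0, "wz": 0, "claw": -1}, {"x": -0.001, "y": 0.036, "z": 0, "wx": 0, "wy": 0, "wz": 0, "claw": -1}])

```text
time_s: 34.93
position: [443.3, -50.8, 309.6]
orientation: [0.0, 1.0, 0.007, -0.009]
force: [1.3, 0.6, -1.6]
opening: 0.402
```

```bash
python3 chk.py '[445.2,-145.1,315]'
```

```text
34.9333 [443.3 -50.8 309.6] tool delta mm [ 0.5 94.4 -5.3] rot [0.001 0.019 0.014] F [ 1.3  0.6 -1.6] op 0.402 q [-0.23  0.05  0.3   1.98 -0.01  1.13  0.08]
```

Emit:
jog_arm(increments=[{"x": 0.004, "y": 0.03, "z": -0.004, "wx": 0.001, "wy": 0.019, "wz": 0.014, "claw": -1}, {"x": 0.002, "y": 0.024, "z": 0, "wx": 0, "wy": 0, "wz": 0, "claw": -1}, {"x": 0, "y": 0.016, "z": 0, "wx": 0, "wy": 0, "wz": 0, "claw": -1}, {"x": 0, "y": 0.008, "z": 0, "wx": 0, "wy": 0, "wz": 0, "claw": -1}, {"x": 0, "y": 0, "z": 0, "wx": 0, "wy": 0, "wz": 0, "claw": -1}, {"x": 0, "y": 0, "z": 0, "wx": 0, "wy": 0, "wz": 0, "claw": -1}])

```text
time_s: 35.43
position: [438.7, -145.0, 307.9]
orientation: [0.001, 1.0, -0.01, -0.005]
force: [0.6, 0.3, -1.1]
opening: 0.405
```

```bash
python3 chk.py '[445.2,-145.1,300]'
```

```text
35.4333 [ 438.7 -145.   307.9] tool delta mm [ 6.6 -0.   7.8] rot [ 0.001  0.01  -0.021] F [ 0.6  0.3 -1.1] op 0.405 q [-0.11  0.08  0.39  1.96 -0.03  1.12  0.27]
```

Emit:
jog_arm(increments=[{"x": 0.006, "y": 0.001, "z": 0.003, "wx": 0.001, "wy": 0.01, "wz": -0.021, "claw": -1}, {"x": 0, "y": 0, "z": 0, "wx": 0, "wy": 0, "wz": 0, "claw": -1}, {"x": 0, "y": 0, "z": 0, "wx": 0, "wy": 0, "wz": 0, "claw": -1}, {"x": 0, "y": 0, "z": 0, "wx": 0, "wy": 0, "wz": 0, "claw": -1}])

```text
time_s: 35.77
position: [443.6, -140.9, 303.1]
orientation: [-0.001, 1.0, 0.003, -0.002]
force: [0.1, 0.0, -1.7]
opening: 0.402
```

```bash
python3 chk.py '[445.2,-145.1,300]'
```

```text
35.7667 [ 443.6 -140.9  303.1] tool delta mm [1.6 4.2 3.1] rot [-0.003  0.004  0.006] F [ 0.1  0.  -1.7] op 0.402 q [-0.11  0.09  0.39  1.96 -0.04  1.1   0.3 ]
```

Emit:
jog_arm(increments=[{"x": 0.001, "y": 0.004, "z": 0.005, "wx": -0.003, "wy": 0.004, "wz": 0.006, "claw": -1}, {"x": 0, "y": 0, "z": 0.01, "wx": 0, "wy": 0, "wz": 0, "claw": -1}, {"x": 0, "y": 0, "z": 0.01, "wx": 0, "wy": 0, "wz": 0, "claw": -1}, {"x": 0, "y": 0, "z": 0.005, "wx": 0, "wy": 0, "wz": 0, "claw": -1}, {"x": 0, "y": 0, "z": 0, "wx": 0, "wy": 0, "wz": 0, "claw": -1}])

```text
time_s: 36.18
position: [444.6, -142.6, 269.8]
orientation: [0.0, 1.0, 0.002, 0.0]
force: [0.3, 0.6, -2.5]
opening: 0.405
```

```bash
python3 chk.py '[445.2,-145.1,240]'; python3 look.py i.png 74 'sense()["position"][:2]'
```

```text
36.1833 [ 444.6 -142.6  269.8] tool delta mm [ 0.6  2.5 29.8] rot [ 0.    -0.     0.003] F [ 0.3  0.6 -2.5] op 0.405 q [-0.11  0.13  0.39  2.   -0.06  1.02  0.31]
(576, 1024, 3)
```

View pics/bothi.png

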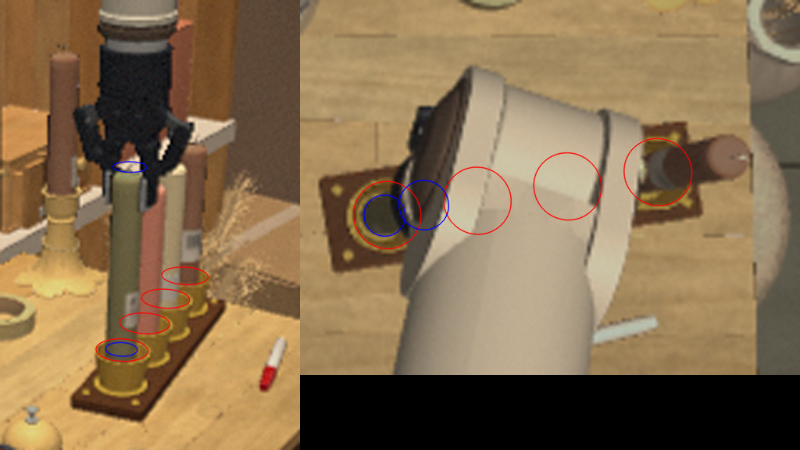

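Emit:
jog_arm(increments=[{"x": 0, "y": 0.002, "z": 0.01, "wx": 0, "wy": 0, "wz": 0.003, "claw": -1}, {"x": 0, "y": 0, "z": 0.01, "wx": 0, "wy": 0, "wz": 0, "claw": -1}, {"x": 0, "y": 0, "z": 0.006, "wx": 0, "wy": 0, "wz": 0, "claw": -1}, {"x": 0, "y": 0, "z": 0, "wx": 0, "wy": 0, "wz": 0, "claw": -1}, {"x": 0, "y": 0, "z": 0, "wx": 0, "wy": 0, "wz": 0, "claw": -1}])

```text
time_s: 36.7
position: [445.5, -145.6, 242.4]
orientation: [0.0, 1.0, -0.0, 0.001]
force: [-0.4, -0.5, -1.4]
opening: 0.404
```

```bash
python3 chk.py '[445.2,-145.1,231]'
```

```text
36.7 [ 445.5 -145.6  242.4] tool delta mm [-0.3 -0.5 11.4] rot [ 0.001 -0.002 -0.001] F [-0.4 -0.5 -1.4] op 0.404 q [-0.1   0.16  0.39  2.03 -0.08  0.96  0.33]
```

Emit:
jog_arm(increments=[{"x": -0.001, "y": -0.001, "z": 0.003, "wx": 0.001, "wy": -0.002, "wz": 0, "claw": -1}, {"x": 0, "y": 0, "z": 0.003, "wx": 0, "wy": 0, "wz": 0, "claw": -1}, {"x": 0, "y": 0, "z": 0.001, "wx": 0, "wy": 0, "wz": 0, "claw": -1}, {"x": 0, "y": 0, "z": 0.001, "wx": 0, "wy": 0, "wz": 0, "claw": -1}])

```text
time_s: 37.03
position: [444.8, -144.6, 234.1]
orientation: [-0.0, 1.0, -0.0, 0.0]
force: [-0.6, -0.3, -2.2]
opening: 0.4
```

Emit:
jog_arm(increments=[{"x": 0, "y": 0, "z": 0.001, "wx": 0, "wy": 0, "wz": 0, "claw": -1}])

```text
time_s: 37.12
position: [444.9, -144.5, 233.1]
orientation: [-0.0, 1.0, -0.0, 0.001]
force: [-0.7, -0.2, -1.3]
opening: 0.406
```

Emit:
jog_arm(increments=[{"x": 0, "y": 0, "z": 0.001, "wx": 0, "wy": 0, "wz": 0, "claw": -1}])

```text
time_s: 37.2
position: [445.0, -144.6, 232.1]
orientation: [-0.0, 1.0, -0.0, 0.001]
force: [-0.2, 0.4, -1.7]
opening: 0.404
```

Emit:
jog_arm(increments=[{"x": 0, "y": 0, "z": 0.001, "wx": 0, "wy": 0, "wz": 0, "claw": -1}])

```text
time_s: 37.28
position: [445.1, -144.6, 231.1]
orientation: [-0.0, 1.0, -0.0, 0.001]
force: [0.2, -0.1, -2.8]
opening: 0.406
```

Emit:
jog_arm(increments=[{"x": 0, "y": 0, "z": 0.001, "wx": 0, "wy": 0, "wz": 0, "claw": -1}])

```text
time_s: 37.37
position: [445.5, -144.7, 230.7]
orientation: [-0.0, 1.0, -0.0, 0.001]
force: [-1.6, 0.0, 12.2]
opening: 0.401
```

Contact. Release, then rise clear.

Emit:
jog_arm(increments=[{"x": 0, "y": 0, "z": 0, "wx": 0, "wy": 0, "wz": 0, "claw": -0.1}, {"x": 0, "y": 0, "z": 0, "wx": 0, "wy": 0, "wz": 0, "claw": 0.1}, {"x": 0, "y": 0, "z": 0, "wx": 0, "wy": 0, "wz": 0, "claw": 0.3}, {"x": 0, "y": 0, "z": 0, "wx": 0, "wy": 0, "wz": 0, "claw": 0.6}, {"x": 0, "y": 0, "z": 0, "wx": 0, "wy": 0, "wz": 0, "claw": 1}, {"x": 0, "y": 0, "z": 0, "wx": 0, "wy": 0, "wz": 0, "claw": 1}, {"x": 0, "y": 0, "z": 0, "wx": 0, "wy": 0, "wz": 0, "claw": 1}])

```text
time_s: 37.95
position: [446.7, -145.0, 231.8]
orientation: [0.0, 1.0, -0.0, 0.003]
force: [-0.1, -0.8, 0.6]
opening: 1.001
```

Emit:
jog_arm(increments=[{"x": 0, "y": 0, "z": -0.01, "wx": 0, "wy": 0, "wz": 0, "claw": 1}, {"x": 0, "y": 0, "z": -0.02, "wx": 0, "wy": 0, "wz": 0, "claw": 1}, {"x": 0, "y": 0, "z": -0.03, "wx": 0, "wy": 0, "wz": 0, "claw": 1}, {"x": 0, "y": 0, "z": -0.03, "wx": 0, "wy": 0, "wz": 0, "claw": 1}, {"x": 0, "y": -0.02, "z": 0, "wx": 0, "wy": 0, "wz": 0, "claw": 1}, {"x": 0, "y": -0.035, "z": 0, "wx": 0, "wy": 0, "wz": 0, "claw": 1}, {"x": 0, "y": -0.035, "z": 0, "wx": 0, "wy": 0, "wz": 0, "claw": 1}, {"x": 0, "y": -0.035, "z": 0, "wx": 0, "wy": 0, "wz": 0, "claw": 1}, {"x": 0, "y": -0.035, "z": 0, "wx": 0, "wy": 0, "wz": 0, "claw": 1}, {"x": 0, "y": -0.02, "z": 0, "wx": 0, "wy": 0, "wz": 0, "claw": 1}, {"x": 0, "y": 0, "z": 0, "wx": 0, "wy": 0, "wz": 0, "claw": 1}, {"x": 0, "y": 0, "z": 0, "wx": 0, "wy": 0, "wz": 0, "claw": 1}])

```text
time_s: 38.95
position: [447.5, 39.8, 335.7]
orientation: [0.0, 1.0, -0.005, 0.007]
force: [0.7, -0.2, 0.2]
opening: 0.996
```

```bash
python3 chk.py '[445.2,-145.1,240]'; python3 - <<'E'
from h import *
D=[465,-263.5,9.5]
c=[]
for y in(120,40,-40,-120):
    p=xf(D,(0,y)); c+=[(circ(p,249,36),(255,0,0))]
g=cam('side'); overlay(g,(300,100,460,280),3.3,c,'sF.png')
g=cam('top'); overlay(g,(345,200,525,320),4,c,'tF.png')
for t in ['candle_green_mid','candle_coral_mid','candle_cream_mid','candle_brown_mid']:
    for d in spot_point('top',t)[:2]: print(t,round(d['score'],2),np.round(unproj(g,np.array(d['point'])*[640,480],147),0))
E
```

```text
38.95 [447.5  39.8 335.7] tool delta mm [ -2.  184.8  95.8] rot [ 0.001 -0.014 -0.009] F [ 0.7 -0.2  0.2] op 0.996 q [-0.34  0.01  0.2   1.95  0.    1.16 -0.16]
candle_green_mid 0.96 [[584. 451. 147.]]
candle_green_mid 0.82 [[454. 447. 147.]]
candle_coral_mid 0.94 [[ 457. -220.  147.]]
candle_coral_mid 0.28 [[ 438. -141.  147.]]
candle_cream_mid 0.95 [[ 473. -304.  147.]]
candle_brown_mid 0.74 [[ 478. -379.  147.]]
candle_brown_mid 0.17 [[453. 247. 147.]]
```

View pics/sF.png

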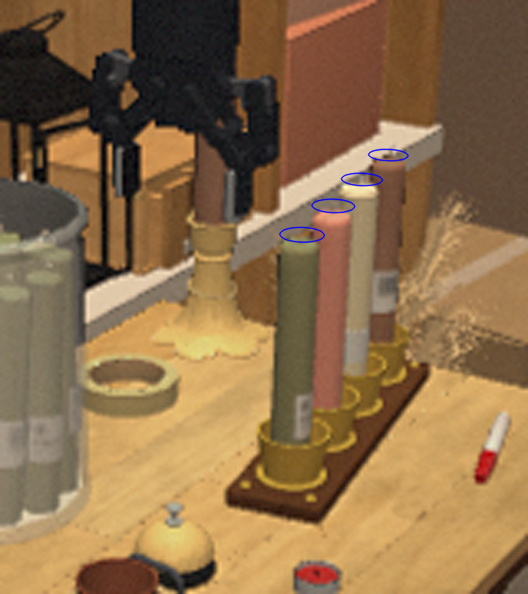

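View pics/tF.png

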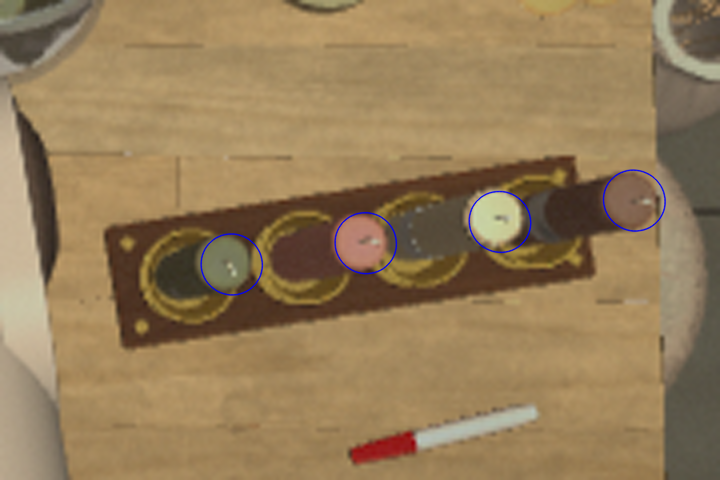

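Emit:
jog_arm(increments=[{"x": 0, "y": 0, "z": 0, "wx": 0, "wy": 0, "wz": 0, "claw": 1}, {"x": 0, "y": 0, "z": 0, "wx": 0, "wy": 0, "wz": 0, "claw": 1}, {"x": 0, "y": 0, "z": 0, "wx": 0, "wy": 0, "wz": 0, "claw": 1}])

```text
time_s: 39.5
position: [447.5, 35.2, 334.8]
orientation: [0.001, 1.0, -0.009, 0.007]
force: [-0.4, 1.0, -0.2]
opening: 0.998
```

```bash
python3 -c "
from plant import *
print(finish_job())"
```

```text
the job is handed in; nothing more can be done
None
```

I moved all four candles to the brass cups of the display stand in tray order, left to right: green, coral, cream, brown. The job was handed in at about 39.5 s. I placed them right to left so that no candle was carried over another.

**Placing:** I lowered each candle until the wrist force showed floor contact (about 6–12 N), then opened the gripper and rose clear. The look-alikes were not touched.

**Last checks:** The final side and top pictures show all four upright, one in each cup, with the arm clear of them.

**Disagreements:**
- The floor contact came about 5 mm lower than I predicted for the one candle I predicted it for, brown. The other three made contact about the same distance above their grip height as brown did.
- In the side picture the candle tops sit about 2 pixels below my model. The shift is the same for all four, so I put it down to camera calibration.
- In the last check the network's two best `candle_green_mid` hits were the purple and turquoise look-alikes. I confirmed the green candle from the pictures instead.

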